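# Pile up the dried pot saucers

### The arm

A 6-joint arm with a two-finger parallel gripper is mounted at the origin on the work surface. World frame = base frame: x ahead of the robot, y to its left, z up, the work surface at z = 0. Lengths are in mm, angles in rad, forces in N, time in s.
With the tool pointing down it reaches from about 300 to 825 mm from the base axis. Payload 5.4 kg.
Tool frame: the origin (TCP) lies between the finger pads; the fingertips stand 17 mm ahead of it and the grasp point (between the pads) lies 2 mm behind it (arm.tips_ahead is the distance from the TCP to the fingertips, in mm); z points along the fingers, y is the line along which they close (so a half turn about z gives the same grasp; the last joint's range is limited). The gripper opens to 92 mm and grips with 3 to 60 N. Pads are 20 mm wide; open, the fingers measure 128 mm over their backs; the gripper's body (75 mm by 189 mm) begins 69 mm behind the grasp point.
Start: joints at [-1.483, 0.158, 1.597, -0, 1.386, -0.21], TCP at [168.691, -549.681, 205.601] pointing down, gripper open.
Joint ranges: [-2.91, 2.91], [-0.94, 2.29], [0.18, 2.7], [-1.29, 4.43], [0.17, 2.64], [-3, 3]. Speed limits (rad/s): [2.57, 2.57, 3.14, 3.14, 3.14, 3.14].

### API

Orientations are given as [roll, pitch, yaw] about the fixed x, y, z axes, in that order (R = Rz(yaw) Ry(pitch) Rx(roll)).
In Python, from bench import arm gives the robot as it stands.
- The arm moves only by the tool apply_moves, never from a script. Its argument "increments" is a list of rows, each an object with "offset": the shift along the world's x, y, z in m, a list of three; "dr": the turn, a rotation vector about the world's x, y, z in rad, a list of three; "hand": the opening, from -1 (shut) to 1 (fully open). A call has 1 to 5 rows; each row shifts and turns the commanded pose from where the row before left it; what a row does not reach is not made up. A row lasts 1/12 s, in which the tool goes at most 41.7 mm and 7.16 degrees, less where a joint would pass 70% of its speed; a pose out of reach is approached as far as the arm can. A call is refused whole if a number of a shift passes 0.0417 or a number of a turn 0.125, either way. A call with a gripper value outside its range is refused whole. The fingers move at their own pace and stop on an object; "grip_force" is the grip in N (left out, the last holds). Time passes only in rows, so rows that do not move let the fingers close. It gives the time, the measured TCP pose, the force, the opening and the grip force at its end, in the units of the state.
- arm.sense(): the state, without advancing time (a new reading comes with each control period).
- arm.capture(name): name is "side" or "top" or "wrist"; returns the picture (400x640x3 uint8, blue, green, red); there is no depth.
- arm.calibration(name): a dict with "vfov" (degrees; the focal length in pixels is half the picture's height over the tangent of half this angle, whatever the lens; pixels are square), "cx", "cy" (the principal point, pixels), "D" ([k1, k2, p1, p2, k3] as OpenCV has them; the pictures are not rectified), "xyz" and "rotation" of the camera in the world. Camera axes: x right, y down, z forward; pixel columns grow to the right and rows downward; lengths in mm; the calibration is good to about 2 mm. A picture is of the moment at which its call begins: read the wrist's pose just before it. calibration takes no time and is no camera call; for the wrist camera it gives the pose at the moment of the call.
- arm.close_job(): hands the job in; it is judged then, once.
Trained networks look in the newest picture that a camera, given by its name, has taken for a name from the list of things; names that differ only in an ending like _2 or _b are one class to them, and where a whole thing is asked for, a point or a joint stands for the part that bears it (a point fixed in the world has none). Each returns a list of dicts, best first, with "confidence" (0 to 1); they miss things now and then, are a little off and sometimes report something else, mostly with a low value. They report only what shows in the picture. A call takes as long as a camera call. They do not tell look-alikes from the thing itself.
- arm.search_frame(camera, name): "at" ([x, y, z] in mm, in world coordinates, good to about 4 mm: the middle of the surface that is visible of it).
The state is a dict: "clock": time; "joint_pos": joint angles; "joint_vel": joint speeds; "tau": joint torques, N m; "tcp_pos": TCP position; "tool_rot": TCP orientation; "ft_force": force on the tool from outside, world axes, zero at the start; "torque": the same for the moment, N m; "grip_width": finger opening in mm; "gripper_force": force on a finger pad.
Only numpy, scipy, OpenCV 4.12 (cv2) and the standard library are available. Lean on these libraries where they do the work, as an engineer would, in place of code of your own. Each camera call takes 0.05 s, during which the arm holds its last target. There are 200 camera calls.

### The job

The pot saucers are dry and can be put away in one pile on the two square saucers that already lie on the table, one shifted on the other: first lift the loose translucent dome off these two and stand it upright in the empty pocket of the dome holder. Then take the two square saucers from the sloping drying rack and pile them on top, rims up, and true up the whole pile of four so that all its sides are flush. They are brittle clay, so set things down rather than dropping them, and leave the round saucer in the rack and everything else where it is.

Things in the scene. Friction and masses are not known exactly. Their poses are not given: they have to be found in the camera images.
- saucer_a: one of two identical square terracotta saucers on the drying rack: 66 x 66 x 11 mm, straight sides, 5 mm wide rim around a 6 mm deep recess, 65 g (varies). Origin: centre of the underside; z out of the open (rim) side, x and y parallel to the sides. On the rack it leans back by 40 degrees (0.70 rad), open side up and towards the rack's -x side, its x axis pointing up the slope
- saucer_b: the other square saucer on the rack, same size and axes as saucer_a
- base_saucer: the third square saucer, same size, lying flat on the table, rim up, the foot of the pile. Origin: centre of the underside; z up
- second_saucer: the second saucer of the pile, same size, lying rim up on base_saucer but shifted by about 5 mm along x and along y, hardly turned; the dome stands in its recess. Origin: centre of the underside; z up
- dome: the loose translucent dome standing in second_saucer: square shell 48 x 48 mm, 36 mm high, with an upright black round knob on top, 18 mm in diameter and 22 mm high (58 mm in all), 50 g. Origin: centre of the lower rim; z up through the knob
- pocket (a point): the empty pocket of the fixed aluminium dome holder (an open box 70 x 136 mm, 30 mm high, two pockets side by side, walls 4 mm): centre of its floor, 4 mm over the table; pocket 62 mm along x, 62 mm along y, walls rise 26 mm over this point; x and y parallel to the walls. The other pocket, 66 mm towards -y, has the spare dome in it
- rack: the fixed wooden drying rack: base board 110 (x) x 330 (y) x 10 mm with three sloping rests 120 mm apart along y, each a 36 mm wide strip sloping up 40 degrees towards +x with a lip at the lower end; the fingers can pass on both sides of the strip. Origin: centre of the board's underside; a saucer's underside centre rests at x 0, y -120, 0 or 120 mm, z 62 mm. Which rest has which saucer changes
- round_saucer: the round terracotta saucer on the rack, 66 mm in diameter, 11 mm high, to be left there. Origin: centre of its underside
- spare_dome: a second dome just like the first, standing in the holder's other pocket, to be left there. Origin: centre of its lower rim
- pot: bystander: empty black plant pot, 84 mm wide, 80 mm high. Origin: centre of its underside
- spray: bystander: white spray bottle, 72 mm wide, 195 mm high. Origin: centre of its underside
- tin: bystander: flat brass-coloured seed tin, 74 mm in diameter, 32 mm high. Origin: centre of its underside
- trowel: bystander: small trowel lying on the table, 220 mm long along its x. Origin: on the table under its middle
- dibber: bystander: turned wooden dibber standing point up, 32 mm wide, 125 mm high. Origin: centre of its underside
Mind the look-alikes: they are no part of the job. Of the things that look like the part that bears pocket, the largest one is meant.

How it is judged (in metres and radians):
On the way, in this order (a step that is already met when the one before it is completed fails the run):
1. the dome stands upright on the floor of the holder's empty pocket, let go (x of dome in the frame of pocket between -0.012 and 0.012 m and y of dome in the frame of pocket between -0.012 and 0.012 m and z of dome in the frame of pocket between -0.004 and 0.004 m and angle between dome's own z axis and vertical below 0.08 rad and contact force between the fingers and dome below 0.05 N), for 0.2 s.
2. one square saucer from the rack lies flat on the two in the pile, within 12 mm of the base saucer's centre, let go (((z of saucer_a in the frame of base_saucer between 0.02 and 0.024 m and horizontal distance between saucer_a and base_saucer below 0.012 m and angle between saucer_a's own z axis and vertical below 0.06 rad and contact force between the fingers and saucer_a below 0.05 N) or (z of saucer_b in the frame of base_saucer between 0.02 and 0.024 m and horizontal distance between saucer_b and base_saucer below 0.012 m and angle between saucer_b's own z axis and vertical below 0.06 rad and contact force between the fingers and saucer_b below 0.05 N))), for 0.2 s.
At the end, for the whole second after the job is handed in: Dome upright on the floor of the empty pocket (12 mm). Second saucer on the base saucer, the two from the rack on top in either order, rims up, each centred on the base within 2 mm, sides parallel within 0.05 rad, at rest. Round saucer and spare dome within 15 mm, bystanders 20 mm, of their starts (x of dome in the frame of pocket between -0.012 and 0.012 m and y of dome in the frame of pocket between -0.012 and 0.012 m and z of dome in the frame of pocket between -0.004 and 0.004 m and angle between dome's own z axis and vertical below 0.08 rad and horizontal distance between each of saucer_a, saucer_b, second_saucer and base_saucer below 0.002 m and angle between each of saucer_a, saucer_b, second_saucer's own z axis and vertical below 0.05 rad and (angle between the x axis of saucer_a and the x axis of base_saucer, either way round below 0.05 rad or angle between the x axis of saucer_a and the y axis of base_saucer, either way round below 0.05 rad) and (angle between the x axis of saucer_b and the x axis of base_saucer, either way round below 0.05 rad or angle between the x axis of saucer_b and the y axis of base_saucer, either way round below 0.05 rad) and (angle between the x axis of second_saucer and the x axis of base_saucer, either way round below 0.05 rad or angle between the x axis of second_saucer and the y axis of base_saucer, either way round below 0.05 rad) and z of second_saucer in the frame of base_saucer between 0.009 and 0.013 m and ((z of saucer_a in the frame of base_saucer between 0.02 and 0.024 m and z of saucer_b in the frame of base_saucer between 0.031 and 0.035 m) or (z of saucer_b in the frame of base_saucer between 0.02 and 0.024 m and z of saucer_a in the frame of base_saucer between 0.031 and 0.035 m)) and height (world z) of base_saucer below 0.003 m and angle between base_saucer's own z axis and vertical below 0.03 rad and linear speed of each of saucer_a, saucer_b, base_saucer, second_saucer, dome below 0.01 m/s and distance of each of round_saucer, spare_dome from where it was at the start of the episode below 0.015 m and distance of each of pot, spray, tin, trowel, dibber from where it was at the start of the episode below 0.02 m); the robot touches nothing.
It fails at once if a saucer or the dome is dropped (moves faster than 0.5 m/s while the fingers do not touch it) ((linear speed of saucer_a above 0.5 m/s and contact force between the fingers and saucer_a below 0.05 N) or (linear speed of saucer_b above 0.5 m/s and contact force between the fingers and saucer_b below 0.05 N) or (linear speed of base_saucer above 0.5 m/s and contact force between the fingers and base_saucer below 0.05 N) or (linear speed of second_saucer above 0.5 m/s and contact force between the fingers and second_saucer below 0.05 N) or (linear speed of dome above 0.5 m/s and contact force between the fingers and dome below 0.05 N)).
It fails at once if the round saucer or the spare dome is moved by more than 15 mm, or another bystander by more than 20 mm (distance of any of round_saucer, spare_dome from where it was at the start of the episode above 0.015 m or distance of any of pot, spray, tin, trowel, dibber from where it was at the start of the episode above 0.02 m).
It also fails if it takes over 72 s, if anything falls off the work surface, if the arm or the gripper's body presses on something with over 40 N, if the wrist force passes 120 N, or if a joint passes its speed limit or range.

## Working session

There is one attempt and no reset: what is moved stays moved. The work goes in short steps, Python scripts to look and compute and a tool call to move; the robot and the scene stay as the last step left them, time stands still between calls to the robot, and variables do not carry over. Pictures are saved under pics/ and viewed, at most 10 in all, crops included, and the job is handed in when it is done.

Besides the shell and the picture viewer there is one more tool, called after ">>>" as a command line: name --argument value ..., lists and objects as JSON in quotes. apply_moves: Moves the arm, as the interface text tells. Its arguments: {"type":"object","properties":{"increments":{"type":"array"},"grip_force":{"type":"number"}},"required":["increments"]}

```bash
mkdir -p pics; ls
python3 - <<'E'
from bench import arm
import cv2,numpy as np
for c in("side","top","wrist"):
    im=arm.capture(c); cv2.imwrite(f"pics/{c}0.png",im)
    k=arm.calibration(c); print(c,k)
for c in("top","side"):
  for n in["saucer_a","base_saucer","second_saucer","dome","pocket","rack","round_saucer","pot","spray","tin","trowel","dibber"]:
    try: print(c,n,[(np.round(d["at"]).tolist(),round(d["confidence"],2)) for d in arm.search_frame(c,n)])
    except Exception as e: print(c,n,e)
a=cv2.imread("pics/top0.png");b=cv2.imread("pics/side0.png")
cv2.imwrite("pics/both.png",cv2.resize(np.vstack([a,b]),(480,600)))
print(arm.sense())
E
```

```text
pics
side {'vfov': 49.51127967772329, 'cx': 315.58038173033555, 'cy': 202.37608515664218, 'D': array([-0.08428986,  0.        ,  0.        ,  0.        ,  0.        ]), 'xyz': array([192.09356297, 692.74273138, 563.1465382 ]), 'rotation': array([-2.13561044, -0.0125944 , -2.73005893])}
top {'vfov': 42.69517209275933, 'cx': 318.0382178841742, 'cy': 203.7806662814848, 'D': array([0.02393914, 0.        , 0.        , 0.        , 0.        ]), 'xyz': array([ 317.22066543,  -32.82289593, 1441.94880233]), 'rotation': array([-2.99595092,  0.00500639, -1.566128  ])}
wrist {'vfov': 64.32108789724552, 'cx': 319.4331789340369, 'cy': 200.36864616371633, 'D': array([-0.03977266,  0.        ,  0.        ,  0.        ,  0.        ]), 'xyz': array([ 245.20214789, -527.44440464,  383.52747124]), 'rotation': array([ 2.85492061e+00,  1.75583481e-03, -1.27304785e+00])}
top saucer_a [([532.0, 79.0, 66.0], 0.76), ([546.0, 206.0, 64.0], 0.69), ([469.0, -58.0, 22.0], 0.54)]
top base_saucer [([440.0, -48.0, 14.0], 0.62)]
top second_saucer [([467.0, -60.0, 21.0], 0.53)]
top dome [([472.0, -64.0, 53.0], 0.65), 
[... 1207 characters left out ...]
8.0], 0.8)]
{'clock': 1.35, 'joint_pos': array([-1.48310278e+00,  1.58431015e-01,  1.59698876e+00,  4.27724741e-05,
        1.38618602e+00, -2.10121553e-01]), 'joint_vel': array([-0.00155901,  0.00237972, -0.00147316,  0.00108948, -0.00142253,
        0.00062226]), 'tau': array([ 3.23538297e-04, -3.85574090e+01, -3.22355962e+01,  7.01819826e-02,
        3.06437770e-02, -2.71954320e-05]), 'tcp_pos': array([ 168.70445433, -549.68725151,  205.58934033]), 'tool_rot': array([-3.14158857e+00, -4.38623215e-05,  2.97807250e-01]), 'ft_force': array([-0.00244842,  0.30640527, -0.08682218]), 'torque': array([ 0.02796476, -0.01770838,  0.04889065]), 'gripper_force': 0.0, 'grip_width': 92.14610510580926}
```

View pics/top0.png

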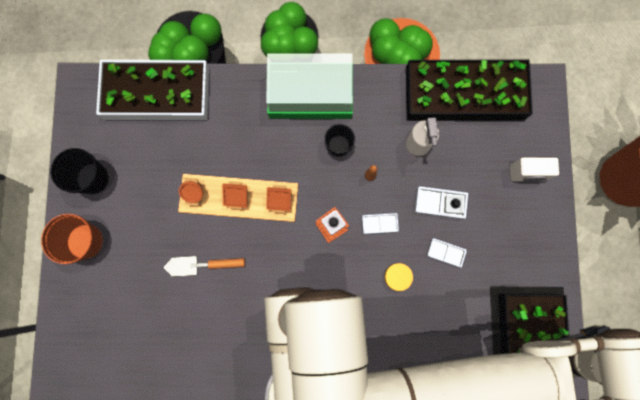

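View pics/side0.png

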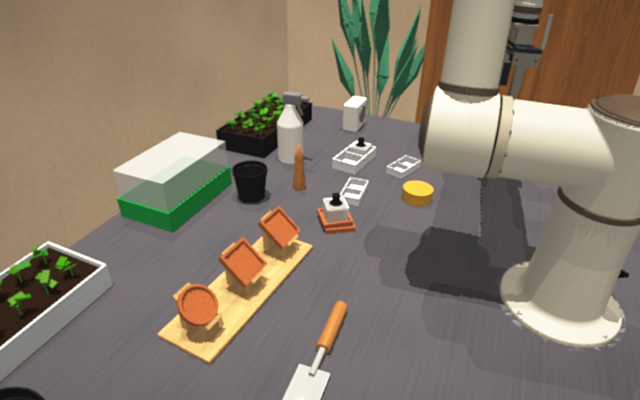

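Top view: dome on the pile at px (333,222). Holder candidates: (442,203), the largest, with the spare dome at (455,203); the small look-alikes are at (380,223) and (447,252). I choose (442,203), with its empty pocket around (428,202). Square saucers are on the rack at (235,196) and (279,200), and the round one is at (191,192). Side view agrees. I'm moving over the holder for a close check.

>>> apply_moves --increments '[{"offset": [0.029,0.02,0.008],"dr": [0,0,0],"hand": 1},{"offset": [0.029,0.02,0.008],"dr": [0,0,0],"hand": 1},{"offset": [0.029,0.02,0.008],"dr": [0,0,0],"hand": 1},{"offset": [0.029,0.02,0.008],"dr": [0,0,0],"hand": 1},{"offset": [0.029,0.02,0.008],"dr": [0,0,0],"hand": 1}]'

```text
clock: 1.77
tcp_pos: [314.8, -448.6, 246.1]
tool_rot: [3.141, -0.0, 0.297]
ft_force: [0.4, -0.5, 0.7]
grip_width: 91.5
gripper_force: 0.0
```

>>> apply_moves --increments '[{"offset": [0.029,0.025,0.008],"dr": [0,0,0],"hand": 1},{"offset": [0.029,0.025,0.008],"dr": [0,0,0],"hand": 1},{"offset": [0.029,0.025,0.008],"dr": [0,0,0],"hand": 1},{"offset": [0.02,0.025,0.0],"dr": [0,0,0],"hand": 1},{"offset": [0.0,0.0,0.0],"dr": [0,0,0],"hand": 1}]'

```text
clock: 2.18
tcp_pos: [424.2, -345.7, 270.5]
tool_rot: [3.141, -0.003, 0.304]
ft_force: [-0.3, -0.2, -1.0]
grip_width: 92.2
gripper_force: 0.0
```

```bash
cat > h.py <<'E'
from bench import arm
import cv2,numpy as np
from scipy.spatial.transform import Rotation as Ro
from scipy.optimize import least_squares
def cal(c):
    k=arm.calibration(c); f=200/np.tan(np.radians(k["vfov"])/2)
    return dict(K=np.array([[f,0,k["cx"]],[0,f,k["cy"]],[0,0,1.]]),D=np.array(k["D"]),t=np.array(k["xyz"]),R=Ro.from_euler("xyz",k["rotation"]).as_matrix())
def proj(k,P):
    P=np.atleast_2d(np.asarray(P,float)); rv=cv2.Rodrigues(k["R"].T)[0]
    return cv2.projectPoints(P,rv,-k["R"].T@k["t"],k["K"],k["D"])[0][:,0]
def ray(k,uv,z):
    p=cv2.undistortPoints(np.array(uv,float).reshape(-1,1,2),k["K"],k["D"])[:,0]
    d=np.c_[p,np.ones(len(p))]@k["R"].T
    return k["t"]+d*((z-k["t"][2])/d[:,2])[:,None]
def shot(c,name):
    k=cal(c); im=arm.capture(c); cv2.imwrite(f"pics/{name}.png",im); return k,im
E
python3 - <<'E'
from h import *
k,im=shot("wrist","w1")
import pickle;pickle.dump(k,open("w1.pkl","wb"))
s=arm.sense();print(s["clock"],s["tcp_pos"],s["tool_rot"],k["t"])
for n in["pocket","dome","saucer_a"]: print(n,[(np.round(d["at"]).tolist(),round(d["confidence"],2)) for d in arm.search_frame("wrist",n)])
E
```

```text
2.2333 [ 422.35417381 -347.71871842  269.99275857] [ 3.14110489e+00 -4.52449487e-04  3.02412533e-01] [ 500.10925605 -323.39132144  449.36050436]
pocket [([540.0, -349.0, 6.0], 0.98), ([388.0, -379.0, 1.0], 0.71), ([469.0, -198.0, 1.0], 0.67), ([502.0, 63.0, 12.0], 0.4)]
dome [([477.0, -76.0, 51.0], 0.74), ([499.0, 65.0, 14.0], 0.66), ([538.0, -348.0, 6.0], 0.6), ([334.0, -246.0, 36.0], 0.22)]
saucer_a [([506.0, 52.0, 50.0], 0.65)]
```

View pics/w1.png

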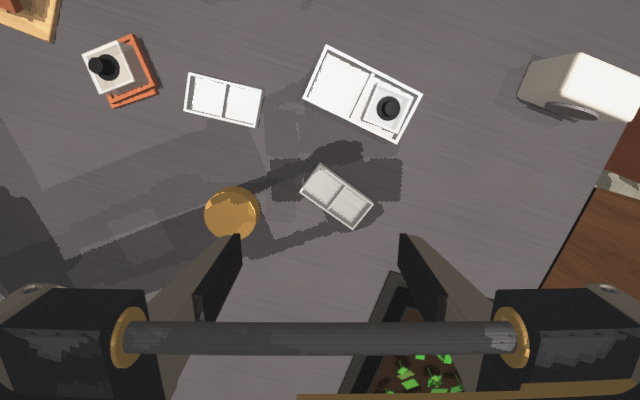

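Run:
```python
from h import *
import pickle;k=pickle.load(open("w1.pkl","rb"))
W=ray(k,[(326,44),(423,95),(396,144),(303,98)],30)
print(W.round(1))
# model: corners in pocket frame x: +-35, y: +35 .. -101
M=np.array([[35,35],[35,-101],[-35,-101],[-35,35]])
def f(p):
    c,s=np.cos(p[2]),np.sin(p[2]);return (M@np.array([[c,s],[-s,c]])+p[:2]-W[:,:2]).ravel()
r=least_squares(f,[540,-330,0]);print(r.x,r.fun.round(1))
p=ray(k,[(103,67)],47);print("knob base-ish",p)
# pile top-left etc
im=cv2.imread("pics/w1.png");cv2.imwrite("pics/w1c.png",cv2.resize(im[20:130,60:180],None,fx=5,fy=5,interpolation=cv2.INTER_CUBIC))
```

```text
[[ 573.8 -308.5   30. ]
 [ 554.4 -443.3   30. ]
 [ 486.5 -432.7   30. ]
 [ 505.2 -300.    30. ]]
[ 5.34610169e+02 -3.38460586e+02 -1.40770476e-01] [ 0.4 -0.2  0.7 -0.1 -0.7 -0.9 -0.3  1.1]
knob base-ish [[469.46558261 -60.0763685   47.        ]]
```

The close view confirms it: the largest holder is at px (363,92), its empty pocket at (340,78) and the spare dome at (388,107). The pile with the dome is at (118,72). Next I move over the pile.

>>> apply_moves --increments '[{"offset": [-0.004,0.034,-0.009],"dr": [0,0,0],"hand": 1},{"offset": [-0.004,0.034,-0.009],"dr": [0,0,0],"hand": 1},{"offset": [-0.004,0.034,-0.009],"dr": [0,0,0],"hand": 1},{"offset": [-0.004,0.034,-0.009],"dr": [0,0,0],"hand": 1},{"offset": [-0.004,0.034,-0.009],"dr": [0,0,0],"hand": 1}]'

```text
clock: 2.8
tcp_pos: [399.6, -179.5, 223.9]
tool_rot: [-3.141, 0.0, 0.295]
ft_force: [0.3, -0.4, 0.7]
grip_width: 91.7
gripper_force: 0.0
```

>>> apply_moves --increments '[{"offset": [-0.004,0.034,-0.009],"dr": [0,0,0],"hand": 1},{"offset": [-0.004,0.034,-0.009],"dr": [0,0,0],"hand": 1},{"offset": [-0.002,0.028,-0.007],"dr": [0,0,0],"hand": 1},{"offset": [0,0,0],"dr": [0,0,0],"hand": 1},{"offset": [0.0,0.0,0.0],"dr": [0,0,0],"hand": 1}]'

```text
clock: 3.22
tcp_pos: [390.2, -83.8, 199.3]
tool_rot: [3.141, 0.001, 0.298]
ft_force: [-0.1, -0.1, 0.7]
grip_width: 92.2
gripper_force: 0.0
```

Run:
```python
from h import *
k,im=shot("wrist","w2")
import pickle;pickle.dump(k,open("w2.pkl","wb"))
s=arm.sense();print(s["clock"],s["tcp_pos"],s["tool_rot"],k["t"])
c=proj(k,[[468,-58,20]])[0].astype(int);print(c)
x0,y0=max(c[0]-80,0),max(c[1]-80,0);print(x0,y0)
cv2.imwrite("pics/w2c.png",cv2.resize(im[y0:y0+150,x0:x0+200],None,fx=4,fy=4,interpolation=cv2.INTER_CUBIC))
```

```text
3.2667 [390.63152457 -84.73859585 199.75557736] [3.14074411e+00 7.34801752e-05 2.97002101e-01] [466.79473196 -61.71619746 377.83540631]
[316 104]
236 24
```

View pics/w2c.png

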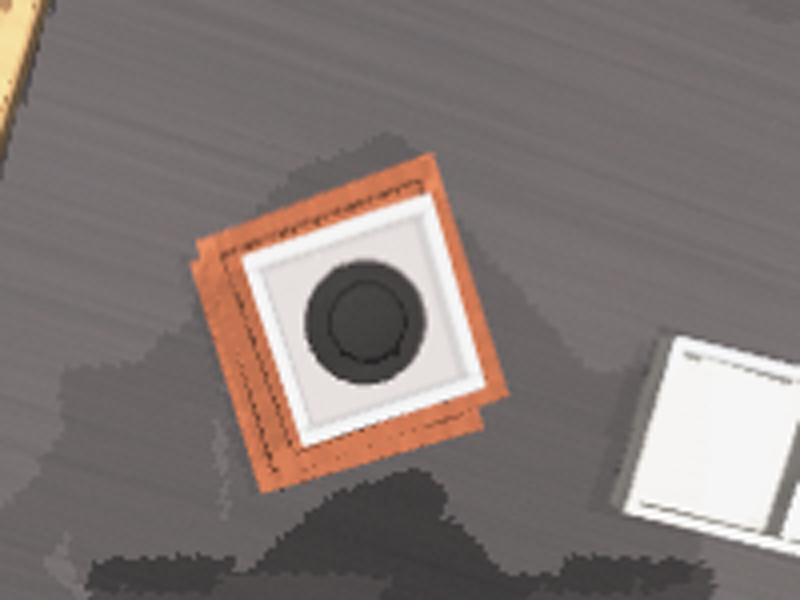

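The crop shows the knob centre at full px about (328,104), the dome, the second saucer's corners at crop (203,240), (433,154), (508,395), and the base saucer's corners at (190,263), (263,492), (483,428).

Run:
```python
from h import *
import pickle;k=pickle.load(open("w2.pkl","rb"))
t=lambda L:[(x/4+236,y/4+24) for x,y in L]
print("knob",ray(k,t([(368,322)]),74), ray(k,t([(366,322)]),53))
def fit(W,M,p0):
    def f(p):
        c,s=np.cos(p[2]),np.sin(p[2]);return (M@np.array([[c,s],[-s,c]])+p[:2]-W[:,:2]).ravel()
    r=least_squares(f,p0);return r.x.round(3),r.fun.round(1)
# image CW from top-left; order world: 
W=ray(k,t([(203,240),(433,154),(508,395)]),22);print(W.round(1))
M=np.array([[33,33],[33,-33],[-33,-33]]);print("second",fit(W,M,[468,-58,.5]))
W=ray(k,t([(190,263),(263,492),(483,428)]),11);print(W.round(1))
M=np.array([[33,33],[-33,33],[-33,-33]]);print("base",fit(W,M,[468,-58,.5]))
W=ray(k,t([(243,258),(432,195),(484,386),(306,445)]),52)
M=np.array([[24,24],[24,-24],[-24,-24],[-24,24]]);print("dome",fit(W,M,[468,-58,.5]))
```

```text
knob [[470.88169681 -68.59928358  74.        ]] [[471.01973153 -68.60619149  53.        ]]
[[ 478.8  -21.8   22. ]
 [ 516.9  -73.3   22. ]
 [ 464.6 -112.    22. ]]
second (array([471.355, -66.662,   0.634]), array([-0.3,  1.2,  0.6, -0.5, -0.3, -0.8]))
[[ 472.3  -18.7   11. ]
 [ 418.1  -55.4   11. ]
 [ 453.8 -109.8   11. ]]
base (array([463.324, -64.381,   0.586]), array([ 0.3,  0.1, -0.5,  0.2,  0.3, -0.3]))
dome (array([470.882, -68.742,   0.61 ]), array([ 0.2,  0.2,  0.5,  0.3, -0.1, -0.8, -0.6,  0.3]))
```

>>> apply_moves --increments '[{"offset": [0.02,0.004,-0.0225],"dr": [0,0,0],"hand": 0},{"offset": [0.02,0.004,-0.0225],"dr": [0,0,0],"hand": 0},{"offset": [0.02,0.004,-0.0225],"dr": [0,0,0],"hand": 0},{"offset": [0.0203,0.004,-0.0225],"dr": [0,0,0],"hand": 0},{"offset": [0,0,0],"dr": [0,0,0],"hand": 0}]'

```text
clock: 3.68
tcp_pos: [470.4, -68.3, 104.6]
tool_rot: [-3.137, 0.006, 0.296]
ft_force: [-0.5, 0.4, -0.2]
grip_width: 60.8
gripper_force: 0.0
```

>>> apply_moves --increments '[{"offset": [0,0,-0.018],"dr": [0,0,0],"hand": 0},{"offset": [0,0,-0.018],"dr": [0,0,0],"hand": 0},{"offset": [0,0,0],"dr": [0,0,0],"hand": 0}]'

```text
clock: 3.93
tcp_pos: [468.9, -68.7, 71.3]
tool_rot: [-3.139, 0.004, 0.296]
ft_force: [-0.6, 1.6, -1.1]
grip_width: 46.2
gripper_force: 0.0
```

>>> apply_moves --increments '[{"offset": [0.0008,0,0],"dr": [0,0,0],"hand": -1},{"offset": [0,0,0],"dr": [0,0,0],"hand": -1},{"offset": [0,0,0],"dr": [0,0,0],"hand": -1},{"offset": [0,0,0],"dr": [0,0,0],"hand": -1},{"offset": [0,0,0],"dr": [0,0,0],"hand": -1}]' --grip_force 12

```text
clock: 4.35
tcp_pos: [472.4, -68.1, 74.6]
tool_rot: [3.14, -0.001, 0.298]
ft_force: [-0.2, 0.1, -0.5]
grip_width: 14.8
gripper_force: 0.0
```

>>> apply_moves --increments '[{"offset": [0,0,0],"dr": [0,0,0],"hand": -1},{"offset": [0,0,0.004],"dr": [0,0,0],"hand": -1}]'

```text
clock: 4.52
tcp_pos: [471.3, -67.4, 77.4]
tool_rot: [-3.141, 0.001, 0.298]
ft_force: [-0.9, 0.2, -0.2]
grip_width: 1.8
gripper_force: 0.0
```

Run:
```python
from h import *
k,im=shot("wrist","w3"); k2,im2=shot("side","s3"); k3,im3=shot("top","t3")
c=proj(k2,[[470,-68,60]])[0].astype(int); d=proj(k3,[[470,-68,60]])[0].astype(int)
a=cv2.resize(im2[c[1]-50:c[1]+50,c[0]-60:c[0]+60],(480,400),interpolation=cv2.INTER_CUBIC)
b=cv2.resize(im[80:400,120:520],(400,320))
h=np.zeros((400,800,3),np.uint8);h[:,:400]=a[:,40:440];h[:320,400:]=b
cv2.imwrite("pics/m3.png",h)
s=arm.sense();print(s["clock"],s["tcp_pos"],s["grip_width"],c)
```

```text
4.6667 [472.16527998 -67.75804751  78.09944068] 0.2708457873420218 [335 199]
```

View pics/m3.png

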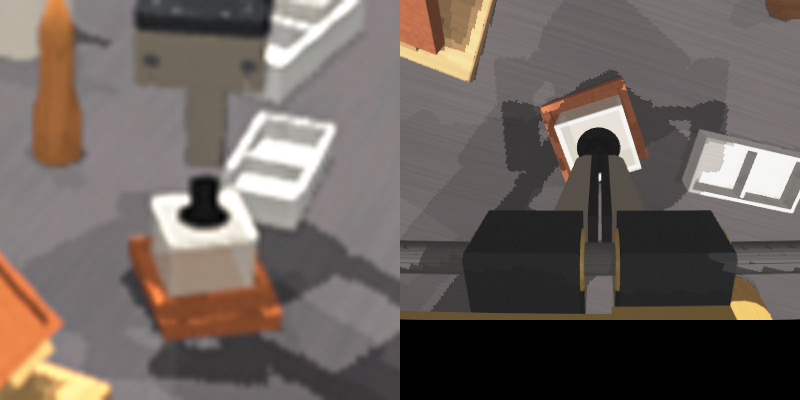

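Run:
```python
from h import *
print(arm.tips_ahead)
k=cal("side");w=cal("wrist");t=cal("top")
for z in(52,61,74,80): print(z,proj(k,[[472,-68,z]]).round(1),proj(w,[[472,-68,z]]).round(1))
im=cv2.imread("pics/t3.png");c=proj(t,[[470,-68,70]])[0].astype(int);print(c)
im2=cv2.imread("pics/s3.png");w3=cv2.imread("pics/w3.png")
cv2.imwrite("pics/m4.png",np.hstack([cv2.resize(w3[130:280,250:400],(500,500),interpolation=cv2.INTER_CUBIC)]))
```

```text
17.0
52 [[334.3 202. ]] [[317.7 227.4]]
61 [[334.4 198.5]] [[317.6 232.4]]
74 [[334.7 193.4]] [[317.5 240.3]]
80 [[334.8 191.1]] [[317.5 244.3]]
[333 221]
```

View pics/m4.png

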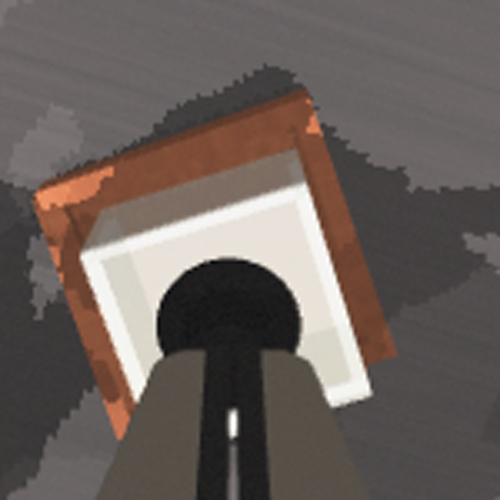

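Run:
```python
from h import *
import pickle;k=pickle.load(open("w1.pkl","rb"))
R=Ro.from_euler("xyz",[3.1411,-.0004,.3024]).as_matrix();t=np.array([422.35,-347.7,270])
for z in(17,10,0,-5,-10):
  print(z,proj(k,[t+R@np.array([x,y,z]) for x in(10,-10) for y in(46,64,-46,-64)]).round(0).tolist())
```

```text
17 [[389.0, 221.0], [417.0, 221.0], [249.0, 221.0], [222.0, 221.0], [388.0, 249.0], [414.0, 249.0], [251.0, 249.0], [225.0, 249.0]]
10 [[392.0, 225.0], [420.0, 225.0], [247.0, 225.0], [219.0, 224.0], [390.0, 253.0], [417.0, 253.0], [249.0, 253.0], [222.0, 253.0]]
0 [[395.0, 231.0], [425.0, 231.0], [244.0, 230.0], [214.0, 230.0], [393.0, 260.0], [422.0, 260.0], [246.0, 260.0], [217.0, 260.0]]
-5 [[397.0, 234.0], [428.0, 234.0], [242.0, 234.0], [211.0, 233.0], [395.0, 264.0], [424.0, 264.0], [244.0, 264.0], [215.0, 264.0]]
-10 [[399.0, 237.0], [430.0, 237.0], [240.0, 237.0], [209.0, 237.0], [397.0, 268.0], [427.0, 268.0], [242.0, 268.0], [212.0, 268.0]]
```

The fingers closed above the knob. Both pictures put the real fingertips about 4 mm behind the reported TCP, not 17 mm ahead, so I correct by about 21 mm along the tool.

>>> apply_moves --increments '[{"offset": [0,0,0],"dr": [0,0,0],"hand": -0.1},{"offset": [0,0,0],"dr": [0,0,0],"hand": -0.1},{"offset": [0,0,0],"dr": [0,0,0],"hand": -0.1},{"offset": [0,0,0],"dr": [0,0,0],"hand": -0.1},{"offset": [0,0,0],"dr": [0,0,0],"hand": -0.1}]'

```text
clock: 5.08
tcp_pos: [471.7, -67.7, 77.5]
tool_rot: [-3.141, 0.0, 0.298]
ft_force: [-0.8, 1.0, 0.7]
grip_width: 31.6
gripper_force: 0.0
```

>>> apply_moves --increments '[{"offset": [0,0,-0.012],"dr": [0,0,0],"hand": -0.1},{"offset": [0,0,-0.012],"dr": [0,0,0],"hand": -0.1},{"offset": [0,0,0],"dr": [0,0,0],"hand": -0.1}]'

```text
clock: 5.33
tcp_pos: [470.1, -67.0, 51.6]
tool_rot: [-3.139, 0.003, 0.298]
ft_force: [-0.9, 0.2, 0.0]
grip_width: 41.1
gripper_force: 0.0
```

>>> apply_moves --increments '[{"offset": [0,0,0],"dr": [0,0,0],"hand": -1},{"offset": [0,0,0],"dr": [0,0,0],"hand": -1},{"offset": [0,0,0],"dr": [0,0,0],"hand": -1},{"offset": [0,0,0],"dr": [0,0,0],"hand": -1},{"offset": [0,0,0],"dr": [0,0,0],"hand": -1}]'

```text
clock: 5.75
tcp_pos: [472.2, -67.8, 54.2]
tool_rot: [3.141, -0.001, 0.298]
ft_force: [0.7, 0.7, 0.9]
grip_width: 17.4
gripper_force: 12.0
```

>>> apply_moves --increments '[{"offset": [0,0,0.01],"dr": [0,0,0],"hand": -1},{"offset": [0,0,0.03],"dr": [0,0,0],"hand": -1},{"offset": [0,0,0.03],"dr": [0,0,0],"hand": -1},{"offset": [0.008,-0.033,0],"dr": [0,0,-0.094],"hand": -1},{"offset": [0.008,-0.033,0],"dr": [0,0,-0.094],"hand": -1}]'

```text
clock: 6.17
tcp_pos: [489.7, -134.4, 127.1]
tool_rot: [3.138, -0.005, 0.109]
ft_force: [1.6, 1.0, 0.0]
grip_width: 17.2
gripper_force: 12.0
```

>>> apply_moves --increments '[{"offset": [0.008,-0.033,0],"dr": [0,0,-0.094],"hand": -1},{"offset": [0.008,-0.033,0],"dr": [0,0,-0.094],"hand": -1},{"offset": [0.008,-0.033,0],"dr": [0,0,-0.094],"hand": -1},{"offset": [0.008,-0.033,0],"dr": [0,0,-0.094],"hand": -1},{"offset": [0.008,-0.033,0],"dr": [0,0,-0.094],"hand": -1}]'

```text
clock: 6.58
tcp_pos: [528.0, -300.4, 124.4]
tool_rot: [3.141, -0.0, -0.365]
ft_force: [0.8, 0.5, -0.4]
grip_width: 17.6
gripper_force: 12.0
```

>>> apply_moves --increments '[{"offset": [0.007,-0.033,0],"dr": [0,0,-0.092],"hand": -1},{"offset": [0,-0.006,0],"dr": [0,0,0],"hand": -1},{"offset": [0,0,0],"dr": [0,0,0],"hand": -1},{"offset": [0,0,0],"dr": [0,0,0],"hand": -1}]'

```text
clock: 6.92
tcp_pos: [534.6, -337.0, 123.8]
tool_rot: [-3.141, 0.001, -0.451]
ft_force: [-0.9, -0.3, -0.4]
grip_width: 17.4
gripper_force: 12.0
```

Run:
```python
from h import *
k,im=shot("wrist","w5"); k2,im2=shot("side","s5"); k3,im3=shot("top","t5")
s=arm.sense();print(s["clock"],s["tcp_pos"],s["tool_rot"],s["grip_width"])
c=proj(k2,[[535,-339,60]])[0].astype(int)
a=cv2.resize(im2[c[1]-50:c[1]+50,c[0]-50:c[0]+50],(400,400),interpolation=cv2.INTER_CUBIC)
cv2.imwrite("pics/m5.png",np.hstack([a,cv2.resize(im[60:300,200:440],(400,400),interpolation=cv2.INTER_CUBIC)]))
M=np.array([[31,31,26],[31,-31,26],[-31,-31,26],[-31,31,26]])
R=Ro.from_euler("z",-.1408).as_matrix()
print(proj(k,M@R.T+[534.6,-338.5,4]).round(0).tolist())
```

```text
7.0667 [ 534.74643032 -336.02386171  123.75463756] [-3.14117440e+00  5.77766782e-04 -4.50160991e-01] 17.378110701976958
[[275.0, 178.0], [343.0, 156.0], [362.0, 221.0], [298.0, 240.0]]
```

View pics/m5.png

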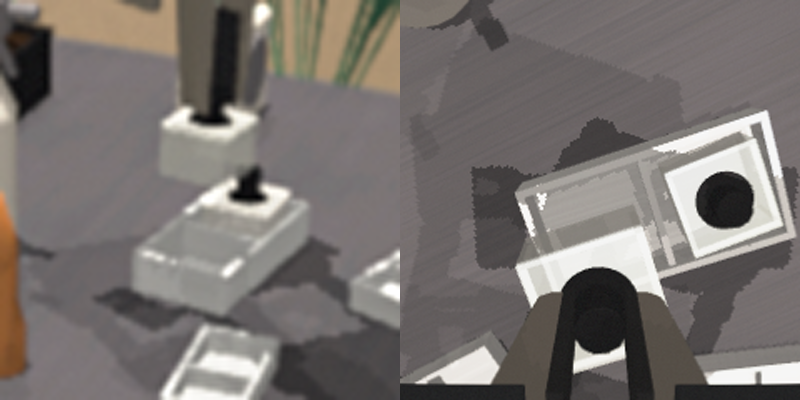

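Left: the dome is held upright above the holder. Right: the empty pocket lies below it (px about (275–350,156–235)), aligned with the dome. I lower it now.

>>> apply_moves --increments '[{"offset": [0,-0.0025,-0.02],"dr": [0,0,0],"hand": -1},{"offset": [0,0,-0.025],"dr": [0,0,0],"hand": -1},{"offset": [0,0,-0.02],"dr": [0,0,0],"hand": -1},{"offset": [0,0,-0.01],"dr": [0,0,0],"hand": -1},{"offset": [0,0,0],"dr": [0,0,0],"hand": -1}]'

```text
clock: 7.48
tcp_pos: [533.2, -337.6, 45.8]
tool_rot: [-3.14, 0.005, -0.451]
ft_force: [0.2, 0.4, -0.8]
grip_width: 17.1
gripper_force: 12.0
```

>>> apply_moves --increments '[{"offset": [0,0,-0.003],"dr": [0,0,0],"hand": -1},{"offset": [0,0,-0.002],"dr": [0,0,0],"hand": -1},{"offset": [0,0,0],"dr": [0,0,0],"hand": -1}]'

```text
clock: 7.73
tcp_pos: [535.5, -340.6, 44.8]
tool_rot: [3.141, -0.002, -0.452]
ft_force: [0.3, 0.1, -0.3]
grip_width: 17.5
gripper_force: 12.0
```

>>> apply_moves --increments '[{"offset": [0,0,-0.001],"dr": [0,0,0],"hand": -1},{"offset": [0,0,-0.001],"dr": [0,0,0],"hand": -1},{"offset": [0,0,0],"dr": [0,0,0],"hand": -1},{"offset": [0,0,0],"dr": [0,0,0],"hand": -1}]'

```text
clock: 8.07
tcp_pos: [535.3, -340.5, 42.3]
tool_rot: [3.141, -0.001, -0.452]
ft_force: [1.5, 0.7, 1.4]
grip_width: 17.3
gripper_force: 12.0
```

>>> apply_moves --increments '[{"offset": [0,0,-0.001],"dr": [0,0,0],"hand": -1},{"offset": [0,0,0],"dr": [0,0,0],"hand": -1},{"offset": [0,0,0],"dr": [0,0,0],"hand": -1}]'

```text
clock: 8.32
tcp_pos: [535.5, -340.4, 42.0]
tool_rot: [-3.142, -0.001, -0.452]
ft_force: [-0.5, 2.9, 4.9]
grip_width: 17.2
gripper_force: 12.0
```

>>> apply_moves --increments '[{"offset": [0,0,0],"dr": [0,0,0],"hand": -0.3},{"offset": [0,0,0],"dr": [0,0,0],"hand": -0.3},{"offset": [0,0,0],"dr": [0,0,0],"hand": -0.3},{"offset": [0,0,0],"dr": [0,0,0],"hand": -0.3},{"offset": [0,0,0.02],"dr": [0,0,0],"hand": -0.3}]'

```text
clock: 8.73
tcp_pos: [532.0, -337.8, 56.1]
tool_rot: [-3.139, 0.008, -0.452]
ft_force: [-1.1, 1.0, -2.2]
grip_width: 32.3
gripper_force: 0.0
```

>>> apply_moves --increments '[{"offset": [0,0,0.03],"dr": [0,0,0],"hand": -0.3},{"offset": [0,0,0.035],"dr": [0,0,0],"hand": 1},{"offset": [-0.011,0.032,0.013],"dr": [0,0,0.12],"hand": 1},{"offset": [-0.011,0.032,0.013],"dr": [0,0,0.12],"hand": 1},{"offset": [-0.011,0.032,0.013],"dr": [0,0,0.12],"hand": 1}]'

```text
clock: 9.15
tcp_pos: [501.3, -243.5, 165.4]
tool_rot: [3.141, -0.001, -0.087]
ft_force: [0.8, -0.0, -0.4]
grip_width: 56.9
gripper_force: 0.0
```

Run:
```python
from h import *
k,im=shot("wrist","w6")
import pickle;pickle.dump(k,open("w6.pkl","wb"))
s=arm.sense();print(s["clock"],s["tcp_pos"],s["tool_rot"],s["grip_width"])
k2,im2=shot("side","s6")
c=proj(k2,[[535,-339,40]])[0].astype(int)
a=cv2.resize(im2[c[1]-40:c[1]+40,c[0]-40:c[0]+40],(400,400),interpolation=cv2.INTER_CUBIC)
cv2.imwrite("pics/m6.png",np.hstack([a,cv2.resize(im[:300],(400,188)).repeat(1,0) if 0 else cv2.copyMakeBorder(cv2.resize(im,(400,250)),0,150,0,0,cv2.BORDER_CONSTANT)]))
```

```text
9.2 [ 500.78679995 -238.22541425  167.37306967] [-3.13936547e+00 -6.22539682e-04 -7.77734028e-02] 60.70411176706439
```

View pics/m6.png

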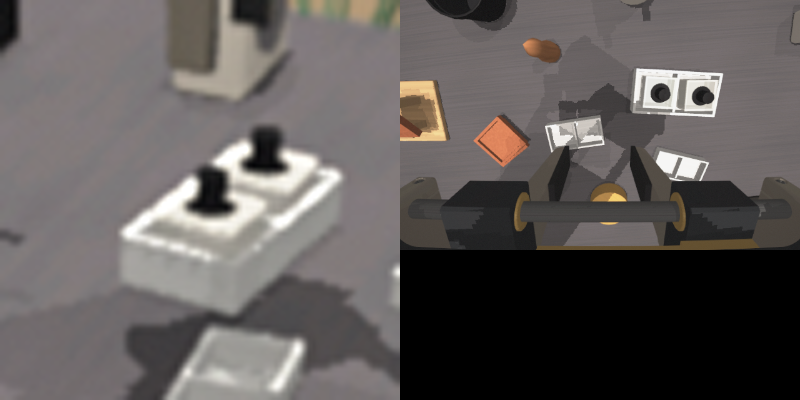

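The dome stands upright in its pocket beside the spare one (left). The cleared pile is at about full px (800/640 scale) (160,222). Next I work out clearances around the pile and the rack pose.

Run:
```python
from h import *
import pickle
k=pickle.load(open("w6.pkl","rb"));im=cv2.imread("pics/w6.png")
# small holder left corners (full px)
print("small holder",ray(k,[(232,198),(240,240)],15).round(0).tolist())
hsv=cv2.cvtColor(im,cv2.COLOR_BGR2HSV)
# rack board from top picture: yellow-ish wood
t=cal("top");T=cv2.imread("pics/top0.png");h=cv2.cvtColor(T,cv2.COLOR_BGR2HSV)
m=cv2.inRange(h,(10,60,120),(30,255,255));m[:, :160]=0;m[:,320:]=0;m[:160]=0;m[240:]=0
r=cv2.inRange(h,(0,60,60),(30,255,255));r[:, :160]=0;r[:,310:]=0;r[:160]=0;r[235:]=0
n,l,st,_=cv2.connectedComponentsWithStats(r);i=1+np.argmax(st[1:,4]);print(st[i])
pts=cv2.findNonZero((l==i).astype(np.uint8));q=cv2.boxPoints(cv2.minAreaRect(pts));print(q.round(1).tolist())
W=ray(t,q,10)[:,:2];print(W.round(1).tolist(),[np.linalg.norm(W[j]-W[j-1]).round(1) for j in range(4)],W.mean(0))
d=W[0]-W[3] if np.linalg.norm(W[0]-W[3])>200 else W[1]-W[0];print("yaw of rack y",np.arctan2(d[1],d[0])-np.pi/2)
# rack-ish saucer blobs in side picture
```

```text
small holder [[495.0, -150.0, 15.0], [446.0, -151.0, 15.0]]
[ 178  173  121   49 4783]
[[175.89999389648438, 212.39999389648438], [179.39999389648438, 172.0], [298.70001220703125, 182.10000610351562], [295.29998779296875, 222.5]]
[[501.2, 375.9], [617.3, 371.4], [589.4, 30.7], [473.9, 39.2]] [np.float64(337.9), np.float64(116.2), np.float64(341.8), np.float64(115.9)] [545.43475003 204.32304674]
yaw of rack y -0.08086735073944729
```

>>> apply_moves --increments '[{"offset": [-0.0055,0.0288,0],"dr": [0,0,0.114],"hand": 1},{"offset": [-0.0055,0.0288,0],"dr": [0,0,0.114],"hand": 1},{"offset": [-0.0055,0.0288,-0.02],"dr": [0,0,0.114],"hand": 1},{"offset": [-0.0055,0.0288,-0.025],"dr": [0,0,0.114],"hand": 1},{"offset": [-0.0055,0.0288,-0.025],"dr": [0,0,0.114],"hand": 1}]'

```text
clock: 9.67
tcp_pos: [474.6, -99.8, 94.1]
tool_rot: [3.14, -0.001, 0.482]
ft_force: [0.3, 1.4, 0.6]
grip_width: 92.3
gripper_force: 0.0
```

>>> apply_moves --increments '[{"offset": [-0.0055,0.0288,-0.025],"dr": [0,0,0.114],"hand": 1},{"offset": [0,0,0],"dr": [0,0,0],"hand": 1},{"offset": [0,0,0],"dr": [0,0,0],"hand": 1},{"offset": [0,0,0],"dr": [0,0,0],"hand": 1}]'

```text
clock: 10.0
tcp_pos: [469.7, -72.3, 70.1]
tool_rot: [3.14, -0.0, 0.59]
ft_force: [0.3, -0.4, 0.4]
grip_width: 91.4
gripper_force: 0.0
```

>>> apply_moves --increments '[{"offset": [-0.002,0.0068,-0.01],"dr": [0,0,0],"hand": 1},{"offset": [0,0,-0.025],"dr": [0,0,0],"hand": 1},{"offset": [0,0,-0.02],"dr": [0,0,0],"hand": 1},{"offset": [0,0,-0.01],"dr": [0,0,0],"hand": 1},{"offset": [0,0,-0.003],"dr": [0,0,0],"hand": 1}]'

```text
clock: 10.42
tcp_pos: [465.9, -64.7, 0.1]
tool_rot: [-3.14, 0.001, 0.59]
ft_force: [0.9, 0.3, 0.4]
grip_width: 91.9
gripper_force: 0.0
```

>>> apply_moves --increments '[{"offset": [0,0,0],"dr": [0,0,0],"hand": 1},{"offset": [0,0,0],"dr": [0,0,0],"hand": 1},{"offset": [0,0,-0.001],"dr": [0,0,0],"hand": 0.4},{"offset": [0,0,0],"dr": [0,0,0],"hand": 0.2},{"offset": [0,0,0],"dr": [0,0,0],"hand": 0.2}]' --grip_force 10

```text
clock: 10.83
tcp_pos: [467.4, -64.8, 1.3]
tool_rot: [3.14, -0.001, 0.592]
ft_force: [-1.3, 2.2, 1.3]
grip_width: 73.6
gripper_force: 0.7
```

>>> apply_moves --increments '[{"offset": [0,0,0],"dr": [0,0,0],"hand": 0.2},{"offset": [0,0,0],"dr": [0,0,0],"hand": 0.2},{"offset": [0,0,0],"dr": [0,0,0],"hand": 0.2}]'

```text
clock: 11.08
tcp_pos: [466.7, -64.1, 1.0]
tool_rot: [-3.141, -0.0, 0.592]
ft_force: [-2.1, 3.1, 5.7]
grip_width: 65.7
gripper_force: 10.0
```

>>> apply_moves --increments '[{"offset": [0,0,0],"dr": [0,0,0],"hand": 1},{"offset": [0,0,0],"dr": [0,0,0],"hand": 1},{"offset": [0,0,0],"dr": [0,0,0],"hand": 1},{"offset": [0,0,0.02],"dr": [0,0,0],"hand": 1},{"offset": [0,0,0.025],"dr": [0,0,0],"hand": 1}]'

```text
clock: 11.5
tcp_pos: [464.7, -63.9, 44.1]
tool_rot: [-3.137, 0.003, 0.592]
ft_force: [1.2, 0.1, 0.0]
grip_width: 91.9
gripper_force: 0.0
```

>>> apply_moves --increments '[{"offset": [0,0,0],"dr": [0,0,-0.12],"hand": 1},{"offset": [0,0,0],"dr": [0,0,-0.12],"hand": 1},{"offset": [0,0,0],"dr": [0,0,-0.12],"hand": 1},{"offset": [0,0,0],"dr": [0,0,-0.12],"hand": 1},{"offset": [0,0,0],"dr": [0,0,-0.12],"hand": 1}]'

```text
clock: 11.92
tcp_pos: [466.8, -64.7, 45.6]
tool_rot: [3.141, -0.0, -0.014]
ft_force: [-0.1, -0.2, -0.3]
grip_width: 91.9
gripper_force: 0.0
```

>>> apply_moves --increments '[{"offset": [0,0,0],"dr": [0,0,-0.12],"hand": 1},{"offset": [0,0,0],"dr": [0,0,-0.12],"hand": 1},{"offset": [0,0,0],"dr": [0,0,-0.12],"hand": 1},{"offset": [0,0,0],"dr": [0,0,-0.12],"hand": 1},{"offset": [0,0,0],"dr": [0,0,-0.12],"hand": 1}]'

```text
clock: 12.33
tcp_pos: [466.8, -64.7, 45.5]
tool_rot: [3.141, -0.0, -0.614]
ft_force: [-0.4, -0.2, -0.2]
grip_width: 91.7
gripper_force: 0.0
```

>>> apply_moves --increments '[{"offset": [0,0,0],"dr": [0,0,-0.12],"hand": 1},{"offset": [0,0,0],"dr": [0,0,-0.12],"hand": 1},{"offset": [0,0,0],"dr": [0,0,-0.12],"hand": 1},{"offset": [0,0,0],"dr": [0,0,-0.011],"hand": 1},{"offset": [0,0,0],"dr": [0,0,0],"hand": 1}]'

```text
clock: 12.75
tcp_pos: [466.8, -64.7, 45.5]
tool_rot: [3.142, -0.0, -0.977]
ft_force: [-0.0, -0.0, -0.1]
grip_width: 92.1
gripper_force: 0.0
```

>>> apply_moves --increments '[{"offset": [0,0,-0.02],"dr": [0,0,0],"hand": 1},{"offset": [0,0,-0.017],"dr": [0,0,0],"hand": 1},{"offset": [0,0,-0.008],"dr": [0,0,0],"hand": 1},{"offset": [0,0,0],"dr": [0,0,0],"hand": 0.2},{"offset": [0,0,0],"dr": [0,0,0],"hand": 0.2}]'

```text
clock: 13.17
tcp_pos: [466.6, -64.5, 0.5]
tool_rot: [3.141, 0.001, -0.978]
ft_force: [0.6, -0.1, -0.3]
grip_width: 80.7
gripper_force: 0.0
```

>>> apply_moves --increments '[{"offset": [0,0,0],"dr": [0,0,0],"hand": 0.2},{"offset": [0,0,0],"dr": [0,0,0],"hand": 0.2},{"offset": [0,0,0],"dr": [0,0,0],"hand": 0.2},{"offset": [0,0,0],"dr": [0,0,0],"hand": 0.2},{"offset": [0,0,0],"dr": [0,0,0],"hand": 0.2}]'

```text
clock: 13.58
tcp_pos: [467.6, -65.0, 1.6]
tool_rot: [-3.141, -0.002, -0.979]
ft_force: [-0.6, -0.5, 6.1]
grip_width: 65.8
gripper_force: 10.0
```

>>> apply_moves --increments '[{"offset": [0,0,0],"dr": [0,0,0],"hand": 1},{"offset": [0,0,0],"dr": [0,0,0],"hand": 1},{"offset": [0,0,0],"dr": [0,0,0],"hand": 1},{"offset": [-0.005,0,0.03],"dr": [0,0,0],"hand": 1},{"offset": [-0.01,0.01,0.035],"dr": [0,0,0.12],"hand": 1}]'

```text
clock: 14.0
tcp_pos: [449.7, -54.6, 64.0]
tool_rot: [3.139, 0.005, -0.86]
ft_force: [0.9, -0.5, -0.0]
grip_width: 92.0
gripper_force: 0.0
```

>>> apply_moves --increments '[{"offset": [-0.003,0.02,0.03],"dr": [0,0,0.111],"hand": 1},{"offset": [-0.003,0.0265,0.022],"dr": [0,0,0.111],"hand": 1},{"offset": [-0.003,0.0265,0.022],"dr": [0,0,0.111],"hand": 1},{"offset": [-0.003,0.0265,0.022],"dr": [0,0,0.111],"hand": 1},{"offset": [-0.003,0.0265,0.022],"dr": [0,0,0.111],"hand": 1}]'

```text
clock: 14.42
tcp_pos: [436.1, 72.6, 184.5]
tool_rot: [-3.141, 0.0, -0.299]
ft_force: [0.7, -0.4, -0.2]
grip_width: 91.7
gripper_force: 0.0
```

>>> apply_moves --increments '[{"offset": [-0.003,0.0265,0.022],"dr": [0,0,0.111],"hand": 1},{"offset": [-0.003,0.0265,0.022],"dr": [0,0,0.111],"hand": 1},{"offset": [0,0,0],"dr": [0,0,0],"hand": 1},{"offset": [0,0,0],"dr": [0,0,0],"hand": 1},{"offset": [0,0,0],"dr": [0,0,0],"hand": 1}]'

```text
clock: 14.83
tcp_pos: [430.3, 124.0, 226.5]
tool_rot: [3.141, 0.002, -0.083]
ft_force: [-1.0, -0.0, 0.1]
grip_width: 92.4
gripper_force: 0.0
```

Run:
```python
from h import *
import pickle
k,im=shot("wrist","w7");pickle.dump(k,open("w7.pkl","wb"))
s=arm.sense();print(s["clock"],s["tcp_pos"],s["tool_rot"])
for n in["saucer_a","round_saucer","base_saucer"]: print(n,[(np.round(d["at"]).tolist(),round(d["confidence"],2)) for d in arm.search_frame("wrist",n)])
cv2.imwrite("pics/w7c.png",cv2.resize(im[:300],(800,375),interpolation=cv2.INTER_CUBIC))
```

```text
14.8833 [430.07618124 123.67081687 226.09641132] [ 3.14096173e+00  2.53942691e-03 -8.40653356e-02]
saucer_a [([533.0, 81.0, 70.0], 0.87), ([546.0, 204.0, 71.0], 0.7)]
round_saucer [([550.0, 321.0, 64.0], 0.59), ([543.0, 203.0, 70.0], 0.5), ([535.0, 80.0, 71.0], 0.21)]
base_saucer [([473.0, -42.0, 4.0], 0.8)]
```

View pics/w7.png

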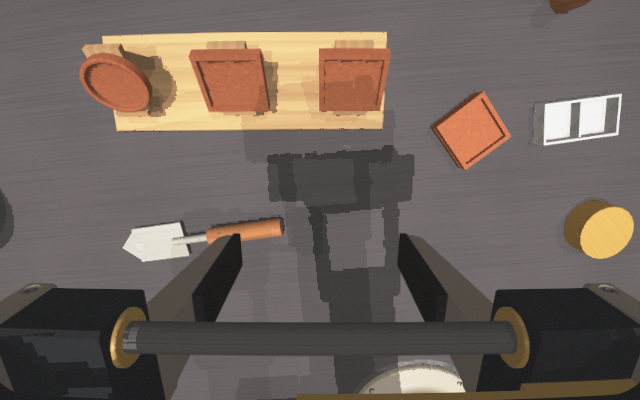

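The rack's square saucers are at px (231,83) and (354,80), the round one at (117,83). The trued pile of two is at (471,131). I fit the rack pose from the board and rim corners.

```bash
cat > rack.py <<'E'
from h import *
import pickle
k=pickle.load(open("w7.pkl","rb"))
A=np.radians(40);ex=np.array([np.cos(A),0,np.sin(A)]);n=np.array([-np.sin(A),0,np.cos(A)]);ey=np.array([0,1.,0])
P=[[55,165,10],[55,-165,10],[-55,-165,10],[-55,165,10]];px=[(102,37),(387,32),(383,129),(117,131)]
for y,L in((-120,[(319,113),(387,111)]),(0,[(200,117),(270,113)])):
    c=np.array([0,y,62])
    for s,u in zip((1,-1),L): P.append(c-33*ex+s*33*ey+11*n);px.append(u)
P=np.array(P);px=np.array(px,float)
tr=lambda p,Q:np.asarray(Q)@Ro.from_euler("z",p[2]).as_matrix().T+[p[0],p[1],0]
r=least_squares(lambda p:(proj(k,tr(p,P))-px).ravel(),[545,204,-.08],loss="soft_l1",f_scale=2)
p=r.x
E
python3 - <<'E'
from rack import *
print(p,(proj(k,tr(p,P))-px).round(1).tolist())
for y in(-120,0):
    c=np.array([0,y,62]);print("c",tr(p,c),"upper rim/under",[proj(k,tr(p,c+33*ex+s*33*ey+h*n)).round(0).tolist() for s in(1,-1) for h in (11,0)])
W=ray(k,[(482,93),(511,132),(466,168),(432,129)],22)[:,:2]
print(W.round(1).tolist(),W.mean(0))
E
```

```text
[ 5.4313313e+02  2.0052279e+02 -7.6215381e-02] [[-1.2, 0.1], [0.8, -0.1], [0.5, 1.4], [-0.5, 2.4], [0.5, -0.9], [-6.5, 0.8], [9.1, -3.6], [-0.4, -0.4]]
c [533.99613563  80.87114883  62.        ] upper rim/under [[[319.0, 56.0]], [[319.0, 49.0]], [[391.0, 56.0]], [[390.0, 49.0]]]
c [543.13312954 200.52279044  62.        ] upper rim/under [[[189.0, 58.0]], [[191.0, 51.0]], [[260.0, 57.0]], [[261.0, 50.0]]]
[[510.6, -73.2], [463.1, -111.0], [423.4, -57.9], [473.8, -15.1]] [467.71990297 -64.29964709]
```

Run:
```python
from rack import *
im=cv2.imread("pics/w7.png");h=cv2.cvtColor(im,cv2.COLOR_BGR2HSV)
m=((h[...,0]<11)|(h[...,0]>170))&(h[...,1]>110)
for y in range(44,122,6):
    r=np.flatnonzero(m[y,180:400])+180
    g=np.split(r,np.flatnonzero(np.diff(r)>3)+1);print(y,[(a[0],a[-1]) for a in g if len(a)>5])
for y0 in(-120,0):
    c=np.array([0,y0,62])
    print([proj(k,tr(p,c-33*ex+s*33*ey+hh*n)).round(0).tolist() for s in(1,-1) for hh in (11,0)])
```

```text
44 []
50 [(np.int64(191), np.int64(260)), (np.int64(319), np.int64(389))]
56 [(np.int64(189), np.int64(261)), (np.int64(319), np.int64(390))]
62 [(np.int64(191), np.int64(262)), (np.int64(319), np.int64(388))]
68 [(np.int64(193), np.int64(263)), (np.int64(319), np.int64(387))]
74 [(np.int64(196), np.int64(264)), (np.int64(319), np.int64(386))]
80 [(np.int64(198), np.int64(265)), (np.int64(319), np.int64(385))]
86 [(np.int64(200), np.int64(266)), (np.int64(319), np.int64(384))]
92 [(np.int64(202), np.int64(267)), (np.int64(319), np.int64(382))]
98 [(np.int64(204), np.int64(268)), (np.int64(320), np.int64(381))]
104 [(np.int64(206), np.int64(269)), (np.int64(320), np.int64(380))]
110 [(np.int64(209), np.int64(268)), (np.int64(320), np.int64(379))]
116 []
[[[320.0, 112.0]], [[319.0, 105.0]], [[380.0, 112.0]], [[379.0, 105.0]]]
[[[209.0, 113.0]], [[211.0, 107.0]], [[270.0, 113.0]], [[270.0, 106.0]]]
```

>>> apply_moves --increments '[{"offset": [0.0,-0.01,0],"dr": [-0.0089,-0.1166,0],"hand": 1},{"offset": [0.007,-0.01,-0.012],"dr": [-0.0089,-0.1166,0],"hand": 1},{"offset": [0.01,-0.01,-0.015],"dr": [-0.0089,-0.1166,0],"hand": 1},{"offset": [0.01,-0.01,-0.02],"dr": [-0.0089,-0.1166,0],"hand": 1},{"offset": [0.01,0,-0.02],"dr": [-0.0089,-0.1166,0],"hand": 1}]'

```text
clock: 15.45
tcp_pos: [468.8, 82.5, 160.9]
tool_rot: [-3.138, -0.593, -0.086]
ft_force: [0.5, 0.6, -0.3]
grip_width: 91.9
gripper_force: 0.0
```

>>> apply_moves --increments '[{"offset": [0.01,0,-0.02],"dr": [-0.0089,-0.1166,0.004],"hand": 1},{"offset": [0.01,0,-0.02],"dr": [0,0,0.004],"hand": 1},{"offset": [0.0097,0,-0.0127],"dr": [0,0,0],"hand": 1},{"offset": [0,0,0],"dr": [0,0,0],"hand": 1},{"offset": [0,0,0],"dr": [0,0,0],"hand": 1}]'

```text
clock: 15.87
tcp_pos: [496.1, 83.9, 108.4]
tool_rot: [-3.137, -0.687, -0.077]
ft_force: [0.2, 0.2, 0.7]
grip_width: 91.6
gripper_force: 0.0
```

```bash
cat > goal.py <<'E'
import sys
from rack import *
def rot(): return Ro.from_matrix(np.array([ex,-ey,-n]).T)
def goal(y,h):
    c=np.array([0,y,62.])+h*n
    Rw=Ro.from_euler("z",p[2]);return Rw.apply(c)+[p[0],p[1],0],Rw*rot()
def err(T,R):
    s=arm.sense();Rc=Ro.from_euler("xyz",s["tool_rot"])
    print(s["clock"],"tcp",s["tcp_pos"].round(1),"d",(T-s["tcp_pos"]).round(1),"dr",(R*Rc.inv()).as_rotvec().round(3),s["grip_width"].round(1),s["joint_pos"].round(2))
if __name__=="__main__": err(*goal(float(sys.argv[1]),float(sys.argv[2]))); print("n",Ro.from_euler("z",p[2]).apply(n).round(3))
E
python3 goal.py -120 58
```

```text
Traceback (most recent call last):
  File "goal.py", line 10, in <module>
    if __name__=="__main__": err(*goal(float(sys.argv[1]),float(sys.argv[2]))); print("n",Ro.from_euler("z",p[2]).apply(n).round(3))
                             ~~~^^^^^^^^^^^^^^^^^^^^^^^^^^^^^^^^^^^^^^^^^^^^^^
  File "goal.py", line 9, in err
    print(s["clock"],"tcp",s["tcp_pos"].round(1),"d",(T-s["tcp_pos"]).round(1),"dr",(R*Rc.inv()).as_rotvec().round(3),s["grip_width"].round(1),s["joint_pos"].round(2))
                                                                                                                      ^^^^^^^^^^^^^^^^^^^^^
AttributeError: 'float' object has no attribute 'round'
```

```bash
sed -i 's/s\["grip_width"\].round(1)/round(s["grip_width"],1)/' goal.py; python3 goal.py -120 58
```

```text
15.8667 tcp [496.1  83.9 108.4] d [ 0.7 -0.2 -2. ] dr [-0.005 -0.01  -0.002] 91.6 [-0.08 -0.42  2.48  0.01  0.4   1.56]
n [-0.641  0.049  0.766]
```

>>> apply_moves --increments '[{"offset": [0.012,-0.001,-0.0155],"dr": [-0.005,-0.01,-0.002],"hand": 1},{"offset": [0.012,-0.001,-0.0145],"dr": [0,0,0],"hand": 1},{"offset": [0.01,-0.0007,-0.012],"dr": [0,0,0],"hand": 1},{"offset": [0.0052,-0.0004,-0.006],"dr": [0,0,0],"hand": 1},{"offset": [0,0,0],"dr": [0,0,0],"hand": 1}]'

```text
clock: 16.28
tcp_pos: [537.0, 80.8, 62.0]
tool_rot: [3.141, -0.701, -0.075]
ft_force: [-0.7, 0.1, 0.1]
grip_width: 92.1
gripper_force: 0.0
```

Run:
```python
from goal import *
k2,im2=shot("side","s8");k3,im=shot("wrist","w8")
err(*goal(-120,-2))
```

```text
16.3833 tcp [536.7  81.1  62.9] d [-1.5 -0.3 -2.4] dr [ 0.001  0.004 -0.001] 91.9 [-0.07 -0.15  2.4  -0.02  0.19  1.59]
```

>>> apply_moves --increments '[{"offset": [0,0,0],"dr": [0,0,0],"hand": 0.2},{"offset": [0,0,0],"dr": [0,0,0],"hand": 0.2},{"offset": [0,0,0],"dr": [0,0,0],"hand": 0.2},{"offset": [0,0,0],"dr": [0,0,0],"hand": 0.2},{"offset": [0,0,0],"dr": [0,0,0],"hand": 0.2}]' --grip_force 15

```text
clock: 16.8
tcp_pos: [536.3, 81.4, 62.2]
tool_rot: [3.141, -0.702, -0.075]
ft_force: [-5.0, 0.2, 5.9]
grip_width: 65.6
gripper_force: 15.0
```

>>> apply_moves --increments '[{"offset": [0,0,0],"dr": [0,0,0],"hand": 0.2},{"offset": [0,0,0],"dr": [0,0,0],"hand": 0.2}]'

```text
clock: 16.97
tcp_pos: [536.3, 81.4, 62.2]
tool_rot: [3.141, -0.702, -0.075]
ft_force: [-7.2, -0.2, 7.3]
grip_width: 65.6
gripper_force: 15.0
```

```bash
python3 goal.py -120 -2
```

```text
16.9667 tcp [536.3  81.4  62.2] d [-1.  -0.6 -1.7] dr [ 0.001  0.004 -0.001] 65.6 [-0.07 -0.15  2.4  -0.02  0.19  1.59]
n [-0.641  0.049  0.766]
```

>>> apply_moves --increments '[{"offset": [-0.004,0.0003,0.005],"dr": [0,0,0],"hand": 0.2},{"offset": [-0.01,0.0007,0.012],"dr": [0,0,0],"hand": 0.2},{"offset": [-0.015,0.001,0.018],"dr": [0,0,0],"hand": 0.2},{"offset": [-0.015,0,0.025],"dr": [0,0,0],"hand": 0.2},{"offset": [-0.01,0,0.03],"dr": [0,0,0],"hand": 0.2}]'

```text
clock: 17.38
tcp_pos: [478.9, 83.6, 149.1]
tool_rot: [3.141, -0.695, -0.074]
ft_force: [0.7, 0.8, -0.7]
grip_width: 65.1
gripper_force: 15.0
```

>>> apply_moves --increments '[{"offset": [-0.005,-0.01,0.025],"dr": [0.009,0.115,0],"hand": 0.2},{"offset": [-0.002,-0.015,0.005],"dr": [0.009,0.115,0],"hand": 0.2},{"offset": [-0.002,-0.02,0],"dr": [0.009,0.115,0],"hand": 0.2},{"offset": [-0.002,-0.025,0],"dr": [0.009,0.115,0],"hand": 0.2},{"offset": [-0.002,-0.025,0],"dr": [0.009,0.115,0],"hand": 0.2}]'

```text
clock: 17.8
tcp_pos: [470.2, -11.8, 179.6]
tool_rot: [-3.141, -0.135, -0.075]
ft_force: [-0.2, 0.0, -0.5]
grip_width: 64.9
gripper_force: 15.0
```

>>> apply_moves --increments '[{"offset": [0,-0.02,0],"dr": [0.009,0.115,0],"hand": 0.2},{"offset": [0,-0.02,0],"dr": [0,0,0.11],"hand": 0.2},{"offset": [0,-0.01,0],"dr": [0,0,0.11],"hand": 0.2},{"offset": [0,0,0],"dr": [0,0,0.11],"hand": 0.2},{"offset": [0,0,0],"dr": [0,0,0.11],"hand": 0.2}]'

```text
clock: 18.22
tcp_pos: [469.8, -61.4, 177.5]
tool_rot: [-3.14, -0.022, 0.368]
ft_force: [-0.2, -0.0, -0.2]
grip_width: 65.6
gripper_force: 15.0
```

>>> apply_moves --increments '[{"offset": [0,0,0],"dr": [0,0,0.11],"hand": 0.2},{"offset": [0,0,0],"dr": [0,0,0.11],"hand": 0.2},{"offset": [0,0,0],"dr": [0,0,0],"hand": 0.2},{"offset": [0,0,0],"dr": [0,0,0],"hand": 0.2}]'

```text
clock: 18.55
tcp_pos: [469.8, -60.6, 178.0]
tool_rot: [-3.141, -0.023, 0.581]
ft_force: [1.1, -0.1, -0.2]
grip_width: 65.1
gripper_force: 15.0
```

```bash
cat > pl.py <<'E'
import sys
from h import *
def lvl(T,yaw):
    s=arm.sense();R=Ro.from_euler("xyz",[np.pi,0,yaw]);Rc=Ro.from_euler("xyz",s["tool_rot"])
    print(s["clock"],"tcp",s["tcp_pos"].round(1),"d",(np.array(T)-s["tcp_pos"]).round(1),"dr",(R*Rc.inv()).as_rotvec().round(3),round(s["grip_width"],1),s["joint_pos"].round(2))
if __name__=="__main__": v=list(map(float,sys.argv[1:]));lvl(v[:3],v[3])
E
python3 pl.py 468.7 -63.6 60 .592
```

```text
18.55 tcp [469.8 -60.6 178. ] d [  -1.1   -3.  -118. ] dr [-0.013  0.018  0.011] 65.1 [-0.4  -0.1   1.92  0.02  1.31  0.59]
```

>>> apply_moves --increments '[{"offset": [-0.0011,-0.003,-0.03],"dr": [-0.013,0.018,0.011],"hand": 0.2},{"offset": [0,0,-0.04],"dr": [0,0,0],"hand": 0.2},{"offset": [0,0,-0.04],"dr": [0,0,0],"hand": 0.2},{"offset": [0,0,-0.025],"dr": [0,0,0],"hand": 0.2},{"offset": [0,0,-0.01],"dr": [0,0,0],"hand": 0.2}]'

```text
clock: 18.97
tcp_pos: [465.4, -62.2, 29.0]
tool_rot: [-3.135, 0.004, 0.593]
ft_force: [0.1, 0.4, -0.6]
grip_width: 65.5
gripper_force: 15.0
```

>>> apply_moves --increments '[{"offset": [0,0,0],"dr": [0,0,0],"hand": 0.2},{"offset": [0,0,0],"dr": [0,0,0],"hand": 0.2},{"offset": [0,0,0],"dr": [0,0,0],"hand": 0.2}]'

```text
clock: 19.22
tcp_pos: [470.8, -64.4, 35.4]
tool_rot: [3.138, -0.003, 0.595]
ft_force: [-0.2, 0.0, 0.1]
grip_width: 65.7
gripper_force: 15.0
```

```bash
python3 pl.py 468.7 -63.6 20.7 .592
python3 - <<'E'
from h import *
k,im=shot("side","s9");h=cv2.cvtColor(im,cv2.COLOR_BGR2HSV)
m=(((h[...,0]<12)|(h[...,0]>170))&(h[...,1]>110)).astype(np.uint8)
c=proj(k,[[467,-65,20]])[0].astype(int)
x0,y0=c[0]-30,c[1]-28
print(c);print("\n".join("".join(".#"[v] for v in r) for r in m[y0:y0+56,x0:x0+60:2]))
E
```

```text
19.2167 tcp [470.8 -64.4  35.4] d [ -2.1   0.8 -14.7] dr [ 0.001  0.004 -0.003] 65.7 [-0.39  0.11  2.02  0.    1.01  0.58]
[335 215]
..............................
..............................
..............................
..............................
..............................
..............................
..............................
..............................
..............................
..............................
............###...............
............###...............
.......########......#........
.......########......#........
.......########......#........
.......########......#........
.......########......#........
........#######......##.......
........#######......##.......
........#######......###......
........#######.....####......
........#######.....####......
........#######.....####......
........#######.....#####.....
........#######.....#####.....
........#######.....#####.....
........#######.....#####.....
........#######.....#####.....
........#######.....#####.....
........#######....######.....
........################......
........################......
........#################.....
........#################.....
........#################.....
........#################.....
.........################.....
.........################.....
.........################.....
.........################.....
.........################.....
.........################.....
..........###############.....
..........###############.....
..........###########.........
..........#######.............
..............................
..............................
..............................
..............................
..............................
..............................
..............................
..............................
..............................
..............................
```

>>> apply_moves --increments '[{"offset": [-0.001,0.0008,-0.005],"dr": [0,0,0],"hand": 0.2},{"offset": [0,0,-0.003],"dr": [0,0,0],"hand": 0.2},{"offset": [0,0,0],"dr": [0,0,0],"hand": 0.2},{"offset": [0,0,0],"dr": [0,0,0],"hand": 0.2},{"offset": [0,0,0],"dr": [0,0,0],"hand": 0.2}]'

```text
clock: 19.68
tcp_pos: [467.9, -62.9, 25.3]
tool_rot: [3.141, -0.001, 0.595]
ft_force: [0.5, -0.2, -0.3]
grip_width: 65.3
gripper_force: 15.0
```

```bash
python3 pl.py 468.7 -63.6 20.7 .592
```

```text
19.6833 tcp [467.9 -62.9  25.3] d [ 0.8 -0.7 -4.6] dr [-0.     0.001 -0.003] 65.3 [-0.39  0.13  2.02  0.    0.99  0.58]
```

>>> apply_moves --increments '[{"offset": [0.0008,-0.0007,-0.0015],"dr": [0,0,0],"hand": 0.2},{"offset": [0,0,-0.0015],"dr": [0,0,0],"hand": 0.2},{"offset": [0,0,0],"dr": [0,0,0],"hand": 0.2},{"offset": [0,0,0],"dr": [0,0,0],"hand": 0.2}]'

```text
clock: 20.02
tcp_pos: [468.6, -63.6, 22.1]
tool_rot: [-3.142, -0.001, 0.595]
ft_force: [0.3, -1.1, -1.0]
grip_width: 65.3
gripper_force: 15.0
```

>>> apply_moves --increments '[{"offset": [0,0,-0.001],"dr": [0,0,0],"hand": 0.2},{"offset": [0,0,0],"dr": [0,0,0],"hand": 0.2},{"offset": [0,0,0],"dr": [0,0,0],"hand": 0.2}]'

```text
clock: 20.27
tcp_pos: [468.7, -63.6, 21.8]
tool_rot: [-3.142, -0.0, 0.595]
ft_force: [-1.8, 0.2, 5.6]
grip_width: 65.4
gripper_force: 15.0
```

>>> apply_moves --increments '[{"offset": [0,0,-0.001],"dr": [0,0,0],"hand": 0.2},{"offset": [0,0,0],"dr": [0,0,0],"hand": 0.2},{"offset": [0,0,0],"dr": [0,0,0],"hand": 0.2}]'

```text
clock: 20.52
tcp_pos: [468.8, -63.6, 21.7]
tool_rot: [-3.141, -0.0, 0.596]
ft_force: [-5.7, 1.6, 12.4]
grip_width: 65.4
gripper_force: 15.0
```

>>> apply_moves --increments '[{"offset": [0,0,0.001],"dr": [0,0,0],"hand": 0.4},{"offset": [0,0,0],"dr": [0,0,0],"hand": 1},{"offset": [0,0,0],"dr": [0,0,0],"hand": 1},{"offset": [0,0,0],"dr": [0,0,0],"hand": 1},{"offset": [0,0,0],"dr": [0,0,0],"hand": 1}]'

```text
clock: 20.93
tcp_pos: [468.6, -63.5, 21.0]
tool_rot: [-3.142, -0.001, 0.595]
ft_force: [-0.4, 0.9, 0.1]
grip_width: 89.8
gripper_force: 0.0
```

>>> apply_moves --increments '[{"offset": [0,0,0.025],"dr": [0,0,0],"hand": 1},{"offset": [0,0,0.035],"dr": [0,0,0],"hand": 1},{"offset": [-0.006,0.028,0.025],"dr": [0,0,-0.11],"hand": 1},{"offset": [-0.006,0.028,0.025],"dr": [0,0,-0.11],"hand": 1},{"offset": [-0.006,0.028,0.025],"dr": [0,0,-0.11],"hand": 1}]'

```text
clock: 21.35
tcp_pos: [450.3, 21.1, 157.4]
tool_rot: [3.141, -0.001, 0.258]
ft_force: [1.1, 0.4, 0.0]
grip_width: 91.7
gripper_force: 0.0
```

>>> apply_moves --increments '[{"offset": [-0.004,0.03,0.015],"dr": [0,0,-0.11],"hand": 1},{"offset": [0,0.03,0],"dr": [0,0,-0.11],"hand": 1},{"offset": [0,0.03,0],"dr": [0,0,-0.11],"hand": 1},{"offset": [0,0.03,0],"dr": [0,0,0],"hand": 1},{"offset": [0,0,0],"dr": [0,0,0],"hand": 1}]'

```text
clock: 21.77
tcp_pos: [446.0, 144.4, 171.2]
tool_rot: [-3.14, -0.001, -0.06]
ft_force: [1.1, 0.6, 0.0]
grip_width: 92.0
gripper_force: 0.0
```

```bash
python3 goal.py 0 58
python3 - <<'E'
from h import *
import pickle
k,im=shot("wrist","w10");pickle.dump(k,open("w10.pkl","wb"))
for n in["base_saucer","saucer_a"]: print(n,[(np.round(d["at"]).tolist(),round(d["confidence"],2)) for d in arm.search_frame("wrist",n)])
h=cv2.cvtColor(im,cv2.COLOR_BGR2HSV)
m=(((h[...,0]<12)|(h[...,0]>170))&(h[...,1]>110)).astype(np.uint8)
q,l,st,ce=cv2.connectedComponentsWithStats(m)
for i in range(1,q):
  if st[i,4]>400:
    b=cv2.boxPoints(cv2.minAreaRect(cv2.findNonZero((l==i).astype(np.uint8))));print(st[i],b.round(0).tolist(),ray(k,b,33).round(1)[:,:2].tolist())
E
```

```text
21.7667 tcp [446.  144.4 171.2] d [ 59.9  58.9 -64.8] dr [-0.049 -0.696 -0.016] 92.0 [ 0.05 -0.09  1.93  0.    1.31  1.68]
n [-0.641  0.049  0.766]
base_saucer [([474.0, -39.0, 6.0], 0.59)]
saucer_a [([544.0, 202.0, 72.0], 0.93), ([470.0, -66.0, 29.0], 0.75)]
[  62   55   87   69 4300] [[52.0, 90.0], [82.0, 40.0], [160.0, 87.0], [130.0, 137.0]] [[559.9, 398.1], [601.4, 356.4], [553.9, 289.1], [509.2, 328.7]]
[ 194   54   93   73 5803] [[194.0, 54.0], [286.0, 54.0], [286.0, 126.0], [194.0, 126.0]] [[580.9, 251.7], [575.0, 166.4], [510.0, 172.1], [515.8, 262.2]]
[ 467  109   99   90 5347] [[464.0, 145.0], [532.0, 100.0], [571.0, 160.0], [502.0, 204.0]] [[481.9, -2.9], [521.2, -68.2], [460.7, -115.8], [417.4, -47.9]]
```

>>> apply_moves --increments '[{"offset": [0.0,0.012,0],"dr": [-0.008,-0.116,-0.0027],"hand": 1},{"offset": [0.008,0.012,-0.005],"dr": [-0.008,-0.116,-0.0027],"hand": 1},{"offset": [0.012,0.012,-0.012],"dr": [-0.008,-0.116,-0.0027],"hand": 1},{"offset": [0.012,0.012,-0.015],"dr": [-0.008,-0.116,-0.0027],"hand": 1},{"offset": [0.014,0.008,-0.016],"dr": [-0.008,-0.116,-0.0027],"hand": 1}]'

```text
clock: 22.33
tcp_pos: [494.2, 196.6, 124.9]
tool_rot: [-3.137, -0.591, -0.081]
ft_force: [1.2, -2.0, -0.8]
grip_width: 91.5
gripper_force: 0.0
```

>>> apply_moves --increments '[{"offset": [0.0139,0.003,-0.0168],"dr": [-0.008,-0.116,-0.0027],"hand": 1},{"offset": [0,0,0],"dr": [0,0,0],"hand": 1},{"offset": [0,0,0],"dr": [0,0,0],"hand": 1},{"offset": [0,0,0],"dr": [0,0,0],"hand": 1}]'

```text
clock: 22.67
tcp_pos: [504.1, 194.0, 114.4]
tool_rot: [3.136, -0.659, -0.087]
ft_force: [1.1, 0.0, 0.6]
grip_width: 92.1
gripper_force: 0.0
```

```bash
python3 goal.py 0 58
```

```text
22.6667 tcp [504.1 194.  114.4] d [ 1.8  9.3 -8. ] dr [ 0.001 -0.04   0.014] 92.1 [ 0.28 -0.2   2.29 -0.51  0.48  2.33]
n [-0.641  0.049  0.766]
```

>>> apply_moves --increments '[{"offset": [0.001,0.005,-0.004],"dr": [0,-0.02,0.007],"hand": 1},{"offset": [0.0008,0.0043,-0.004],"dr": [0,-0.02,0.007],"hand": 1},{"offset": [0,0,0],"dr": [0,0,0],"hand": 1},{"offset": [0,0,0],"dr": [0,0,0],"hand": 1}]'

```text
clock: 23.0
tcp_pos: [505.9, 203.6, 106.4]
tool_rot: [3.14, -0.699, -0.075]
ft_force: [-0.3, -0.1, 0.4]
grip_width: 91.9
gripper_force: 0.0
```

```bash
python3 goal.py 0 58
```

```text
23.0 tcp [505.9 203.6 106.4] d [ 0.1 -0.3  0. ] dr [ 0.002  0.001 -0.   ] 91.9 [ 0.31 -0.17  2.31 -0.64  0.42  2.47]
n [-0.641  0.049  0.766]
```

>>> apply_moves --increments '[{"offset": [0.0095,-0.0007,-0.0115],"dr": [0,0,0],"hand": 1},{"offset": [0.0095,-0.0007,-0.0115],"dr": [0,0,0],"hand": 1},{"offset": [0.0095,-0.0007,-0.0115],"dr": [0,0,0],"hand": 1},{"offset": [0,0,0],"dr": [0,0,0],"hand": 1},{"offset": [0,0,0],"dr": [0,0,0],"hand": 1}]'

```text
clock: 23.42
tcp_pos: [533.9, 201.3, 71.0]
tool_rot: [3.139, -0.698, -0.075]
ft_force: [0.1, -0.0, 1.3]
grip_width: 91.8
gripper_force: 0.0
```

```bash
python3 goal.py 0 -2
```

```text
23.4167 tcp [533.9 201.3  71. ] d [ 10.5  -0.9 -10.6] dr [ 0.002 -0.     0.   ] 91.8 [ 0.28 -0.02  2.26 -0.78  0.33  2.6 ]
n [-0.641  0.049  0.766]
```

>>> apply_moves --increments '[{"offset": [0.005,-0.0004,-0.005],"dr": [0,0,0],"hand": 1},{"offset": [0.0049,-0.0005,-0.0048],"dr": [0,0,0],"hand": 1},{"offset": [0,0,0],"dr": [0,0,0],"hand": 1},{"offset": [0,0,0],"dr": [0,0,0],"hand": 1}]'

```text
clock: 23.75
tcp_pos: [543.2, 201.0, 60.6]
tool_rot: [3.139, -0.698, -0.074]
ft_force: [0.0, -0.7, -1.1]
grip_width: 92.1
gripper_force: 0.0
```

```bash
python3 goal.py 0 -1
```

```text
23.75 tcp [543.2 201.   60.6] d [ 0.6 -0.5  0.7] dr [ 0.002 -0.    -0.001] 92.1 [ 0.27  0.03  2.24 -0.83  0.3   2.65]
n [-0.641  0.049  0.766]
```

>>> apply_moves --increments '[{"offset": [0,0,0],"dr": [0,0,0],"hand": 0.2},{"offset": [0,0,0],"dr": [0,0,0],"hand": 0.2},{"offset": [0,0,0],"dr": [0,0,0],"hand": 0.2},{"offset": [0,0,0],"dr": [0,0,0],"hand": 0.2},{"offset": [0,0,0],"dr": [0,0,0],"hand": 0.2}]'

```text
clock: 24.17
tcp_pos: [543.0, 201.2, 60.7]
tool_rot: [3.14, -0.699, -0.073]
ft_force: [-1.3, 0.2, 1.1]
grip_width: 65.0
gripper_force: 15.0
```

>>> apply_moves --increments '[{"offset": [0,0,0],"dr": [0,0,0],"hand": 0.2}]'

```text
clock: 24.25
tcp_pos: [543.0, 201.2, 60.6]
tool_rot: [3.14, -0.698, -0.073]
ft_force: [-1.2, 0.2, 1.3]
grip_width: 64.9
gripper_force: 15.0
```

```bash
python3 goal.py 0 -1
```

```text
24.25 tcp [543.  201.2  60.6] d [ 0.8 -0.8  0.6] dr [ 0.002  0.    -0.002] 64.9 [ 0.27  0.02  2.24 -0.83  0.3   2.65]
n [-0.641  0.049  0.766]
```

>>> apply_moves --increments '[{"offset": [-0.004,0.0003,0.005],"dr": [0,0,0],"hand": 0.2},{"offset": [-0.0095,0.0007,0.0115],"dr": [0,0,0],"hand": 0.2},{"offset": [-0.0125,0.001,0.015],"dr": [0,0,0],"hand": 0.2},{"offset": [-0.0125,0.001,0.02],"dr": [0,0,0],"hand": 0.2},{"offset": [-0.01,0,0.025],"dr": [0,0,0],"hand": 0.2}]'

```text
clock: 24.67
tcp_pos: [492.0, 203.6, 135.1]
tool_rot: [3.137, -0.693, -0.072]
ft_force: [0.7, 0.4, -0.8]
grip_width: 64.8
gripper_force: 15.0
```

>>> apply_moves --increments '[{"offset": [-0.01,-0.01,0.025],"dr": [0.009,0.11,0],"hand": 0.2},{"offset": [-0.004,-0.02,0.01],"dr": [0.009,0.11,0],"hand": 0.2},{"offset": [-0.004,-0.025,0],"dr": [0.009,0.11,0],"hand": 0.2},{"offset": [-0.004,-0.03,0],"dr": [0.009,0.11,0],"hand": 0.2},{"offset": [-0.004,-0.03,0],"dr": [0.009,0.11,0],"hand": 0.2}]'

```text
clock: 25.08
tcp_pos: [473.4, 90.5, 164.0]
tool_rot: [3.134, -0.195, -0.078]
ft_force: [0.6, 0.6, -1.0]
grip_width: 65.3
gripper_force: 15.0
```

>>> apply_moves --increments '[{"offset": [0,-0.03,0],"dr": [0.009,0.11,0],"hand": 0.2},{"offset": [0,-0.03,0],"dr": [0,0,0.11],"hand": 0.2},{"offset": [0,-0.03,0],"dr": [0,0,0.11],"hand": 0.2},{"offset": [0,-0.03,0],"dr": [0,0,0.11],"hand": 0.2},{"offset": [0,-0.03,0],"dr": [0,0,0.11],"hand": 0.2}]'

```text
clock: 25.5
tcp_pos: [473.2, -56.7, 162.0]
tool_rot: [3.132, -0.086, 0.353]
ft_force: [0.3, 0.3, -0.9]
grip_width: 65.1
gripper_force: 15.0
```

>>> apply_moves --increments '[{"offset": [0,0,0],"dr": [0,0,0.11],"hand": 0.2},{"offset": [0,0,0],"dr": [0,0,0.11],"hand": 0.2},{"offset": [0,0,0],"dr": [0,0,0],"hand": 0.2},{"offset": [0,0,0],"dr": [0,0,0],"hand": 0.2}]'

```text
clock: 25.83
tcp_pos: [473.4, -55.4, 162.1]
tool_rot: [3.132, -0.086, 0.564]
ft_force: [-0.1, -0.1, -0.9]
grip_width: 64.9
gripper_force: 15.0
```

```bash
python3 pl.py 466.4 -65.2 60 .594
```

```text
25.8333 tcp [473.4 -55.4 162.1] d [  -7.    -9.8 -102.1] dr [-0.039  0.077  0.03 ] 64.9 [-0.42 -0.13  1.98  0.07  1.24  0.57]
```

>>> apply_moves --increments '[{"offset": [-0.007,-0.0098,-0.02],"dr": [-0.039,0.077,0.03],"hand": 0.2},{"offset": [0,0,-0.035],"dr": [0,0,0],"hand": 0.2},{"offset": [0,0,-0.035],"dr": [0,0,0],"hand": 0.2},{"offset": [0,0,-0.02],"dr": [0,0,0],"hand": 0.2},{"offset": [0,0,-0.008],"dr": [0,0,0],"hand": 0.2}]'

```text
clock: 26.25
tcp_pos: [463.7, -63.4, 40.8]
tool_rot: [-3.136, 0.003, 0.596]
ft_force: [-0.2, -0.4, -1.2]
grip_width: 65.2
gripper_force: 15.0
```

>>> apply_moves --increments '[{"offset": [0,0,0],"dr": [0,0,0],"hand": 0.2},{"offset": [0,0,0],"dr": [0,0,0],"hand": 0.2},{"offset": [0,0,0],"dr": [0,0,0],"hand": 0.2},{"offset": [0,0,0],"dr": [0,0,0],"hand": 0.2},{"offset": [0,0,0],"dr": [0,0,0],"hand": 0.2}]'

```text
clock: 26.67
tcp_pos: [467.9, -65.6, 45.9]
tool_rot: [3.139, -0.003, 0.597]
ft_force: [-0.0, 0.2, -0.7]
grip_width: 65.3
gripper_force: 15.0
```

```bash
python3 pl.py 466.4 -65.2 33 .594
```

```text
26.6667 tcp [467.9 -65.6  45.9] d [ -1.5   0.4 -12.9] dr [ 0.001  0.004 -0.003] 65.3 [-0.4   0.09  2.02  0.    1.03  0.58]
```

>>> apply_moves --increments '[{"offset": [-0.0005,0,-0.005],"dr": [0,0,0],"hand": 0.2},{"offset": [0,0,-0.003],"dr": [0,0,0],"hand": 0.2},{"offset": [0,0,-0.001],"dr": [0,0,0],"hand": 0.2},{"offset": [0,0,0],"dr": [0,0,0],"hand": 0.2},{"offset": [0,0,0],"dr": [0,0,0],"hand": 0.2}]'

```text
clock: 27.08
tcp_pos: [466.0, -65.1, 35.2]
tool_rot: [-3.141, -0.001, 0.597]
ft_force: [-0.3, -1.0, -0.4]
grip_width: 65.2
gripper_force: 15.0
```

```bash
python3 pl.py 466.4 -65.2 33 .594
```

```text
27.0833 tcp [466.  -65.1  35.2] d [ 0.4 -0.1 -2.2] dr [-0.001  0.    -0.003] 65.2 [-0.4   0.1   2.03  0.    1.01  0.58]
```

>>> apply_moves --increments '[{"offset": [0,0,-0.001],"dr": [0,0,0],"hand": 0.2},{"offset": [0,0,0],"dr": [0,0,0],"hand": 0.2},{"offset": [0,0,-0.001],"dr": [0,0,0],"hand": 0.2},{"offset": [0,0,0],"dr": [0,0,0],"hand": 0.2},{"offset": [0,0,0],"dr": [0,0,0],"hand": 0.2}]'

```text
clock: 27.5
tcp_pos: [466.3, -65.2, 33.5]
tool_rot: [3.141, -0.001, 0.597]
ft_force: [0.4, -0.2, -0.4]
grip_width: 65.0
gripper_force: 15.0
```

>>> apply_moves --increments '[{"offset": [0,0,-0.001],"dr": [0,0,0],"hand": 0.2},{"offset": [0,0,0],"dr": [0,0,0],"hand": 0.2},{"offset": [0,0,0],"dr": [0,0,0],"hand": 0.2}]'

```text
clock: 27.75
tcp_pos: [466.4, -65.2, 33.3]
tool_rot: [3.142, -0.001, 0.597]
ft_force: [-2.3, 0.5, 6.8]
grip_width: 65.3
gripper_force: 15.0
```

>>> apply_moves --increments '[{"offset": [0,0,0.001],"dr": [0,0,0],"hand": 0.4},{"offset": [0,0,0],"dr": [0,0,0],"hand": 1},{"offset": [0,0,0],"dr": [0,0,0],"hand": 1},{"offset": [0,0,0],"dr": [0,0,0],"hand": 1},{"offset": [0.0008,0.0006,-0.005],"dr": [0,0,0],"hand": 1}]'

```text
clock: 28.17
tcp_pos: [467.7, -64.9, 29.0]
tool_rot: [3.14, -0.002, 0.597]
ft_force: [0.3, 0.1, -0.8]
grip_width: 89.8
gripper_force: 0.0
```

>>> apply_moves --increments '[{"offset": [0,0,-0.01],"dr": [0,0,0],"hand": 1},{"offset": [0,0,-0.01],"dr": [0,0,0],"hand": 1},{"offset": [0,0,-0.006],"dr": [0,0,0],"hand": 1},{"offset": [0,0,0],"dr": [0,0,0],"hand": 1},{"offset": [0,0,0],"dr": [0,0,0],"hand": 0.5}]' --grip_force 12

```text
clock: 28.58
tcp_pos: [466.2, -64.3, 1.5]
tool_rot: [-3.14, 0.0, 0.597]
ft_force: [-0.0, -0.3, -0.5]
grip_width: 87.2
gripper_force: 0.0
```

>>> apply_moves --increments '[{"offset": [0,0,0],"dr": [0,0,0],"hand": 0.2},{"offset": [0,0,0],"dr": [0,0,0],"hand": 0.2},{"offset": [0,0,0],"dr": [0,0,0],"hand": 0.2},{"offset": [0,0,0],"dr": [0,0,0],"hand": 0.2},{"offset": [0,0,0],"dr": [0,0,0],"hand": 0.2}]'

```text
clock: 29.0
tcp_pos: [467.4, -64.7, 2.8]
tool_rot: [3.141, -0.001, 0.597]
ft_force: [-0.4, -1.0, 1.5]
grip_width: 65.7
gripper_force: 12.0
```

>>> apply_moves --increments '[{"offset": [0,0,0],"dr": [0,0,0],"hand": 0.2},{"offset": [0,0,0],"dr": [0,0,0],"hand": 1},{"offset": [0,0,0],"dr": [0,0,0],"hand": 1},{"offset": [0,0,0],"dr": [0,0,0],"hand": 1},{"offset": [0,0,0.02],"dr": [0,0,0],"hand": 1}]'

```text
clock: 29.42
tcp_pos: [463.7, -63.3, 19.4]
tool_rot: [-3.135, 0.003, 0.597]
ft_force: [0.2, -0.0, -0.3]
grip_width: 90.9
gripper_force: 0.0
```

>>> apply_moves --increments '[{"offset": [0,0,0.03],"dr": [0,0,0],"hand": 1},{"offset": [0,0,0.02],"dr": [0,0,0],"hand": 1},{"offset": [0,0,0],"dr": [0,0,-0.12],"hand": 1},{"offset": [0,0,0],"dr": [0,0,-0.12],"hand": 1},{"offset": [0,0,0],"dr": [0,0,-0.12],"hand": 1}]'

```text
clock: 29.83
tcp_pos: [467.2, -64.7, 72.9]
tool_rot: [3.141, -0.002, 0.231]
ft_force: [-0.6, 0.1, 0.0]
grip_width: 92.2
gripper_force: 0.0
```

>>> apply_moves --increments '[{"offset": [0,0,0],"dr": [0,0,-0.12],"hand": 1},{"offset": [0,0,0],"dr": [0,0,-0.12],"hand": 1},{"offset": [0,0,0],"dr": [0,0,-0.12],"hand": 1},{"offset": [0,0,0],"dr": [0,0,-0.12],"hand": 1},{"offset": [0,0,0],"dr": [0,0,-0.12],"hand": 1}]'

```text
clock: 30.25
tcp_pos: [466.8, -64.5, 72.2]
tool_rot: [3.141, -0.001, -0.369]
ft_force: [0.4, -0.1, 0.1]
grip_width: 92.1
gripper_force: 0.0
```

>>> apply_moves --increments '[{"offset": [0,0,0],"dr": [0,0,-0.12],"hand": 1},{"offset": [0,0,0],"dr": [0,0,-0.12],"hand": 1},{"offset": [0,0,0],"dr": [0,0,-0.12],"hand": 1},{"offset": [0,0,0],"dr": [0,0,-0.12],"hand": 1},{"offset": [0,0,0],"dr": [0,0,-0.12],"hand": 1}]'

```text
clock: 30.67
tcp_pos: [466.8, -64.5, 72.3]
tool_rot: [3.141, -0.001, -0.969]
ft_force: [-0.4, 0.1, -0.8]
grip_width: 91.9
gripper_force: 0.0
```

>>> apply_moves --increments '[{"offset": [0,0,0],"dr": [0,0,-0.011],"hand": 1},{"offset": [0,0,0],"dr": [0,0,0],"hand": 1},{"offset": [0,0,0],"dr": [0,0,0],"hand": 1}]'

```text
clock: 30.92
tcp_pos: [466.9, -64.5, 72.3]
tool_rot: [3.141, -0.001, -0.971]
ft_force: [0.5, -0.3, 0.0]
grip_width: 91.4
gripper_force: 0.0
```

```bash
python3 pl.py 467.3 -64.6 1.5 -.974
```

```text
30.9167 tcp [466.9 -64.5  72.3] d [  0.4  -0.1 -70.8] dr [ 0.001  0.    -0.003] 91.4 [-0.39  0.04  2.   -0.    1.09  2.15]
```

>>> apply_moves --increments '[{"offset": [0,0,-0.02],"dr": [0,0,-0.003],"hand": 1},{"offset": [0,0,-0.02],"dr": [0,0,0],"hand": 1},{"offset": [0,0,-0.018],"dr": [0,0,0],"hand": 1},{"offset": [0,0,-0.01],"dr": [0,0,0],"hand": 1},{"offset": [0,0,-0.002],"dr": [0,0,0],"hand": 1}]'

```text
clock: 31.33
tcp_pos: [465.3, -63.9, 0.6]
tool_rot: [3.139, 0.002, -0.976]
ft_force: [-1.2, -0.6, 0.8]
grip_width: 92.2
gripper_force: 0.0
```

>>> apply_moves --increments '[{"offset": [0,0,0],"dr": [0,0,0],"hand": 1},{"offset": [0,0,0],"dr": [0,0,0],"hand": 1},{"offset": [0,0,0],"dr": [0,0,0],"hand": 0.5},{"offset": [0,0,0],"dr": [0,0,0],"hand": 0.2},{"offset": [0,0,0],"dr": [0,0,0],"hand": 0.2}]'

```text
clock: 31.75
tcp_pos: [467.7, -64.8, 3.2]
tool_rot: [-3.141, -0.002, -0.977]
ft_force: [-0.9, -0.0, 0.4]
grip_width: 74.2
gripper_force: 0.0
```

>>> apply_moves --increments '[{"offset": [0,0,0],"dr": [0,0,0],"hand": 0.2},{"offset": [0,0,0],"dr": [0,0,0],"hand": 0.2},{"offset": [0,0,0],"dr": [0,0,0],"hand": 0.2},{"offset": [0,0,0],"dr": [0,0,0],"hand": 0.2},{"offset": [0,0,0],"dr": [0,0,0],"hand": 0.2}]'

```text
clock: 32.17
tcp_pos: [467.4, -64.7, 2.9]
tool_rot: [-3.141, -0.002, -0.977]
ft_force: [-0.2, 1.5, 4.9]
grip_width: 66.1
gripper_force: 12.0
```

>>> apply_moves --increments '[{"offset": [0,0,0],"dr": [0,0,0],"hand": 1},{"offset": [0,0,0],"dr": [0,0,0],"hand": 1},{"offset": [0,0,0],"dr": [0,0,0],"hand": 1},{"offset": [0,0,0.02],"dr": [0,0,0],"hand": 1},{"offset": [0,0,0.03],"dr": [0,0,0],"hand": 1}]'

```text
clock: 32.58
tcp_pos: [463.7, -63.3, 49.9]
tool_rot: [3.137, 0.006, -0.977]
ft_force: [1.0, -0.5, -0.1]
grip_width: 92.1
gripper_force: 0.0
```

>>> apply_moves --increments '[{"offset": [0,0,0.03],"dr": [0,0,0],"hand": 1},{"offset": [-0.015,0.02,0.03],"dr": [0,0,0],"hand": 1},{"offset": [-0.015,0.025,0.02],"dr": [0,0,0],"hand": 1},{"offset": [-0.015,0.025,0],"dr": [0,0,0],"hand": 1},{"offset": [0,0,0],"dr": [0,0,0],"hand": 1}]'

```text
clock: 33.0
tcp_pos: [420.5, 8.3, 133.1]
tool_rot: [-3.141, -0.001, -0.974]
ft_force: [0.4, -0.5, -0.4]
grip_width: 92.1
gripper_force: 0.0
```

Run:
```python
from h import *
import pickle
k,im=shot("wrist","w12");pickle.dump(k,open("w12.pkl","wb"));s,im2=shot("side","s12");t,im3=shot("top","t12")
st=arm.sense();print(st["clock"],st["tcp_pos"],st["tool_rot"])
c=proj(k,[[467,-65,30]])[0].astype(int);d=proj(s,[[467,-65,25]])[0].astype(int);e=proj(s,[[535,-339,30]])[0].astype(int);print(c,d,e)
def cr(I,c,h,o):
    I=cv2.copyMakeBorder(I,100,100,100,100,cv2.BORDER_CONSTANT);x,y=c+100;return cv2.resize(I[y-h:y+h,x-h:x+h],(o,o),interpolation=cv2.INTER_CUBIC)
L=cr(im,c,60,500);Rr=np.vstack([cr(im2,d,32,300),cr(im2,e,40,200)] if 0 else [cr(im2,d,32,250),cr(im2,e,40,250)])
cv2.imwrite("pics/m12.png",np.hstack([L,Rr]))
```

```text
33.15 [421.84899228   5.28886574 132.01211289] [ 3.14095765e+00 -1.01964111e-03 -9.76334802e-01]
[321 100] [335 213] [348 156]
```

View pics/m12.png

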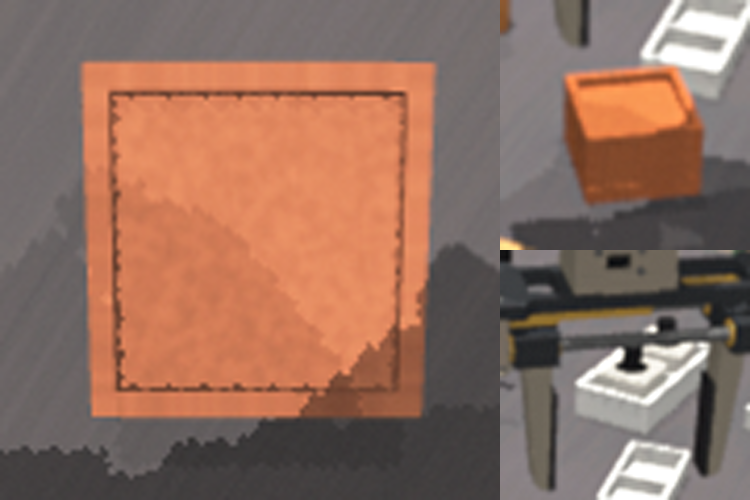

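The pile of four shows straight, flush sides (left: corners at about (82,62) and (425,415); upper right: a plain block). The dome is still in its pocket (lower right, (633,355)). I hand the job in.

```bash
python3 -c "
from bench import arm
print(arm.close_job())"
```

```text
the job is handed in; nothing more can be done
None
```

The job is handed in at about 33 s, with no verdict returned: the dome stands in the empty pocket, and the four square saucers are piled rims up and looked flush in the last pictures.

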